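Release a locked test-box drawer through its release slot

ROBOT

A 6-joint arm with a two-finger parallel gripper is mounted at the origin on a cart in front of the work surface, level with it; the furniture and walls round the work are solid. World frame = base frame: x ahead of the robot, y to its left, z up, the work surface at z = 0. Lengths are in m, angles in rad, forces in N, time in s.
With the tool pointing down it reaches from about 0.25 to 0.725 m from the base axis. Payload 4 kg.
Tool frame: the origin (TCP) lies where the fingers leave the gripper's body, on its centre line; the fingertips stand 73 mm ahead of it and the grasp point (between the pads) lies 54 mm ahead of it (bot.tip_reach is the z of the fingertips in the tool frame, in m); z points along the fingers, x is the direction in which the jaws open and shut, and the axes are right-handed (so a half turn about z gives the same grasp; the last joint's range is limited). The gripper opens to 85 mm and grips with 20 to 120 N. Pads are 22 mm wide; open, the fingers measure 114 mm over their backs; the gripper's body (76 mm by 85 mm) begins 54 mm behind the grasp point. The pads swing forward as they close: fully open they stand 13 mm farther back than shut.
Start: joints at [0, 0.241, 0.005, 1.335, 0, 1.571], TCP at [0.5, -0, 0.304] pointing down, gripper open.
Joint ranges: [-2.72, 2.72], [-1.05, 1.87], [-1.09, 1.28], [-1.99, 2.15], [-1.42, 1.44], [-3.14, 3.14]. Speed limits (rad/s): [2.79, 2.79, 3.14, 3.14, 3.14, 3.14].

INTERFACE

Orientations are given as a unit quaternion [x, y, z, w].
In Python, from workcell import bot, vision, job_done gives the robot as it stands.
- The arm moves only by the tool drive_tool, never from a script. Its argument "steps" is one flat list of numbers, 7 for each row, row after row: the shift along the tool's x, y, z in m, then the turn, a rotation vector about the tool's x, y, z in degrees, then the closure, from -1 (fully open) to 1 (shut). A call has 1 to 8 rows; each row shifts and turns the commanded pose from where the row before left it, along the tool's axes as they then stand; what a row does not reach is not made up. A row lasts 1/12 s, in which the tool goes at most 41.7 mm and 7.16 degrees, less where a joint would pass 70% of its speed; a pose out of reach is approached as far as the arm can. A call is refused whole if a number of a shift passes 0.0417 or a number of a turn 7.16, either way. A call with a gripper value outside its range is refused whole. The fingers move at their own pace and stop on an object; the grip force is fixed at half the most. Time passes only in rows, so rows that do not move let the fingers close. It gives the time, the measured TCP pose, the force and the opening at its end, in the units of the state.
- bot.get_obs(): the state, without advancing time (a new reading comes with each control period).
- vision.camera(name): name is "scene" or "side" or "wrist"; returns (picture, depth): 480x640x3 uint8, red, green, blue; 480x640 float32, m along the optical axis (not along the pixel's ray), 0 where there is no reading.
- vision.camera_model(name): a dict with "mtx" (3x3 intrinsics, pixels), "rvec" (rotation vector, rad) and "tvec" (3), from world to camera coordinates, as OpenCV has them. Camera axes: x right, y down, z forward; pixel columns grow to the right and rows downward; lengths in m; the calibration is good to about 2 mm. A picture is of the moment at which its call begins: read the wrist's pose just before it. camera_model takes no time and is no camera call; for the wrist camera it gives the pose at the moment of the call.
- job_done(): hands the job in, once; it reports no verdict.
The state is a dict: "clock": time; "joint_pos": joint angles; "joint_vel": joint speeds; "tau": joint torques, N m; "eef_pos": TCP position; "tool_rot": TCP orientation; "ft_force": force on the tool from outside, world axes, zero at the start; "ft_torque": the same for the moment, N m; "grip_width": finger opening in m.
Only numpy, scipy, OpenCV 4.12 (cv2) and the standard library are available. Lean on these libraries where they do the work, as an engineer would, in place of code of your own. Each camera call takes 0.05 s, during which the arm holds its last target.

TASK

The test box has no power and its drawer is locked with a camera module inside. Take the screwdriver from the rack, push its blade down through the slot in the lid and feel for the sprung latch tab hidden below, pressing it gently until the drawer springs out a little; never force the blade. Hang the screwdriver back in the rack and pull the drawer fully open, without disturbing the other things on the bench.

Things in the scene. Friction and masses are not known exactly. Their poses are not given: they have to be found in the camera images.
- test_box: Grey sheet-metal test box, fixed to the bench, 137 (its x) x 130 (its y) x 80 mm high. Origin: centre of its underside, on the bench; x points to its back, y to the left seen from the robot, z up. The drawer is in the front (-x) face and cannot be opened while latched. More than 30 N between screwdriver and box (lid, inner plate or latch tab) damages it.
- slot (a point): Centre of the slot's mouth, level with the top of its steel frame, 82 mm above the bench; axes as the box. The slot is 9 mm wide in x and 42 mm long in y at its narrowest; its long edges are bevelled to 15 mm at the top. The frame and lid together are 5 mm thick.
- inner_plate (a point): Point on the hidden rigid steel plate under the middle of the slot, 22 mm below the slot's mouth; axes as the box. The plate runs under the whole slot and has one window, 12 mm long in y and wider than the slot in x. Where the window lies differs from box to box and cannot be seen: its centre is anywhere within 15 mm of this point, to either side along y.
- tab_level (a point): Point under the middle of the slot, 26 mm below its mouth: the highest level of the latch tab's top. The tab lies under the window only; its top is 4 to 10 mm below the plate's surface, set differently on each box. It is sprung: it gives from about 3 N, needs 5 to 8 N and about 6 mm of downward travel to let the drawer go, and stops dead after 9 mm.
- drawer_pull (a point): Centre of the drawer's pull: a black upright plate 10 mm thick (in the box's y), 34 mm high, standing 38 mm out from the drawer front, free on both sides and above; its centre is 41 mm above the bench, 24 mm in front of the drawer's front face. Axes as the box. It moves with the drawer.
- drawer (a joint): How far the drawer is out, in m: 0 shut and latched, 0.016 to 0.03 after its ejector spring has pushed it out, 0.065 at its stop. It slides along the box's -x with little friction (1 to 2 N) and stays where it is left.
- driver: The screwdriver that hangs in the rack, 145 mm long in all, 60 g. Its y axis runs along the tool from the blade to the handle end (upward when it hangs). Origin: at the foot of the handle, where the blade begins, on the surface of the handle (10 mm off the tool's axis along its z).
- driver_handle (a point): Centre of the screwdriver's handle, on the tool's axis; the handle is 71 mm long and 17 x 19 mm across (17 along its x, 19 along its z). Axes as driver.
- driver_tip (a point): Tip of the blade, on the tool's axis, 110 mm from the handle's centre and 74 mm below the foot of the handle. The blade is 5 x 5 mm.
- driver_rack: Grey sheet-steel rack, fixed to the bench: a top plate 44 (its x) x 104 (its y) x 5 mm on two side cheeks, upper side 85 mm above the bench. Two square 11 mm holes go through it at y = -26 and +26 mm on its centre line. Origin: on the bench under the plate's middle; z up. The screwdriver hangs at y = +26 by the foot of its handle; the other hole is empty. Either may take it back.
- lens_case: Bystander: small dark grey case 53 x 65 x 25 mm, origin under its centre.
- loose_module: Bystander: camera module standing on edge, 24 x 56 x 53 mm, origin under its centre.
- setting_block: Bystander: small grey ground steel block 25 x 40 x 18 mm, origin under its centre.

How it is judged:
On the way:
1. the drawer has sprung out with the blade in the slot (value of joint drawer above 0.006 m and horizontal distance between driver_tip and slot below 0.026 m and z of driver_tip in the frame of slot below -0.018 m), for 0.05 s.
At the end, for the whole second after the job is handed in: The drawer is out by more than 60 mm of its 65 mm; the screwdriver hangs upright (within 0.15 rad) and at rest in a hole of the rack, the foot of its handle down on the plate (within 9 mm) (value of joint drawer above 0.06 m and z of driver_tip in the frame of driver_rack below 0.02 m and horizontal distance between driver_tip and driver_rack below 0.045 m and z of driver_handle in the frame of driver_rack above 0.11 m and angle between driver's own y axis and vertical below 0.15 rad and linear speed of driver below 0.02 m/s); the robot touches nothing.
It fails at once if the screwdriver presses on the box, its inner plate or the latch tab with more than 30 N (contact force between driver and test_box above 30 N).
It fails at once if a bystander is moved by more than 30 mm (distance of any of lens_case, setting_block, loose_module from where it was at the start of the episode above 0.03 m).
It also fails if it takes over 72 s, if anything falls off the work surface, if the arm or the gripper's body presses on something with over 40 N, if the wrist force passes 120 N, or if a joint passes its speed limit or range.

## Working session

There is one attempt and no reset: what is moved stays moved. The work goes in short steps, Python scripts to look and compute and a tool call to move; the robot and the scene stay as the last step left them, time stands still between calls to the robot, and variables do not carry over. Pictures are saved under pics/ and viewed, and the job is handed in when it is done.

Besides the shell and the picture viewer there is one more tool, called after ">>>" by a JSON object that holds its "name" and its "arguments", one argument or row to a line. drive_tool: Moves the arm, as the interface text tells. Its arguments: {"type":"object","properties":{"steps":{"type":"array"}},"required":["steps"]}

```bash
ls; mkdir -p pics; cat > h.py <<'E'
import numpy as np, cv2
from workcell import bot, vision, job_done
from scipy.spatial.transform import Rotation as R
def cam(n,save=None):
    m=vision.camera_model(n); p,d=vision.camera(n)
    if save: cv2.imwrite('pics/'+save,cv2.cvtColor(p,cv2.COLOR_RGB2BGR))
    np.savez('pics/'+n+'.npz',p=p,d=d,K=m['mtx'],r=np.array(m['rvec']),t=np.array(m['tvec']))
    return p,d,m
def load(n):
    z=np.load('pics/'+n+'.npz'); return z['p'],z['d'],dict(mtx=z['K'],rvec=z['r'],tvec=z['t'])
def cloud(d,m):
    K=np.array(m['mtx']);Rm=cv2.Rodrigues(np.array(m['rvec'],float))[0];t=np.array(m['tvec'],float).ravel()
    v,u=np.mgrid[0:480,0:640]
    X=np.stack([(u-K[0,2])/K[0,0]*d,(v-K[1,2])/K[1,1]*d,d],-1)
    W=(X-t)@Rm
    W[d<=0]=np.nan
    return W
E
python3 - <<'E'
from h import *
o=bot.get_obs(); print(o)
for n in ['scene','side','wrist']:
    p,d,m=cam(n,n+'0.png'); Rm=cv2.Rodrigues(np.array(m['rvec']))[0]; print(n,-Rm.T@np.array(m['tvec']).ravel(), m['mtx'])
E
```

```text
pics
{'clock': 0.0, 'joint_pos': array([ 1.49679371e-05,  2.41407454e-01,  3.73056753e-03,  1.33525030e+00,
       -4.59895503e-06,  1.57081636e+00]), 'joint_vel': array([ 0.00022447,  0.00023765,  0.00224705, -0.00082128,  0.00062817,
       -0.00040498]), 'tau': array([ 5.50268451e-04, -3.72315860e+01,  2.52406776e+01,  1.67737965e-02,
        2.29149265e-05,  1.14679995e-05]), 'eef_pos': array([4.99505045e-01, 6.41466138e-06, 3.03018015e-01]), 'tool_rot': array([ 9.99999432e-01, -2.53181661e-06, -1.06542888e-03,  2.31812356e-06]), 'ft_force': array([-0.28148846,  0.58218913, -0.52564123]), 'ft_torque': array([ 0.01228497,  0.00638036, -0.01730625]), 'grip_width': 0.08505973908701774}
scene [ 0.0346438  -0.33755179  0.63541853] [[449.46225462   0.         313.85752093]
 [  0.         449.46225462 233.33087968]
 [  0.           0.           1.        ]]
side [ 0.38914019 -0.70113765  0.54522579] [[495.08548343   0.         316.57697329]
 [  0.         495.08548343 239.24656619]
 [  0.           0.           1.        ]]
wrist [0.49936574 0.07879897 0.3730404 ] [[330.86161833   0.         320.4676854 ]
 [  0.         330.86161833 239.94805711]
 [  0.           0.           1.        ]]
```

View pics/scene0.png

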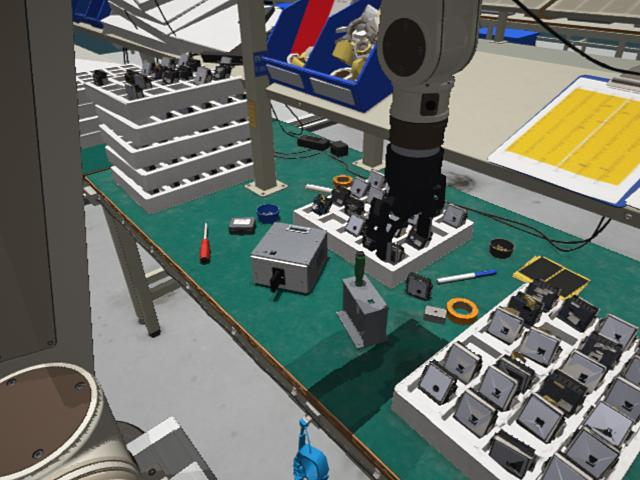

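View pics/side0.png

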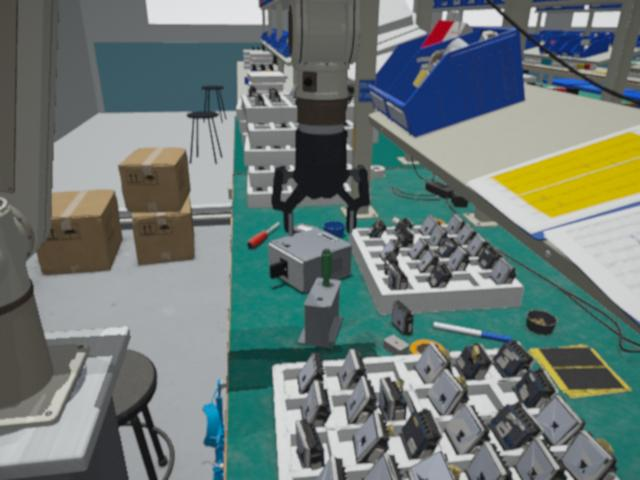

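View pics/wrist0.png

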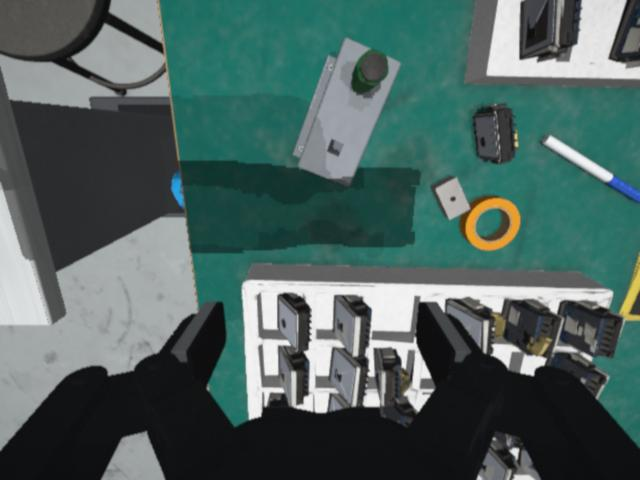

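```bash
python3 - <<'E'
from h import *
for n in ['scene','side','wrist']:
    p,d,m=load(n); W=cloud(d,m)
    print(n)
    z=W[...,2]
    ok=(z>0.07)&(z<0.095)&(W[...,0]>0.2)&(W[...,0]<0.8)&(abs(W[...,1])<0.6)
    lab,cnt=cv2.connectedComponents(ok.astype(np.uint8))[1],0
    k,lab,st,c=cv2.connectedComponentsWithStats(ok.astype(np.uint8))
    for i in range(1,k):
        if st[i,4]<150: continue
        P=W[lab==i]; r=cv2.minAreaRect(P[:,:2].astype(np.float32)*1000)
        print(st[i],P.mean(0).round(4),'z',np.percentile(P[:,2],[5,50,95]).round(4),r)
E
```

```text
scene
[333 185  32  24 298] [0.7745 0.3873 0.0769] z [0.0708 0.0772 0.0825] ((776.4041748046875, 393.43414306640625), (121.39546966552734, 37.5471305847168), 74.97592163085938)
[349 212  19  22 175] [0.7099 0.2878 0.0772] z [0.0709 0.0773 0.0836] ((711.9533081054688, 279.55010986328125), (82.70459747314453, 34.76460266113281), 71.07637023925781)
[ 250  222   77   48 2433] [0.5189 0.3154 0.0794] z [0.0738 0.0799 0.082 ] ((525.8640747070312, 322.69012451171875), (149.38902282714844, 132.2987060546875), 30.995054244995117)
[ 342  275   47   46 1069] [0.5143 0.0813 0.0843] z [0.0747 0.0851 0.0873] ((519.5863037109375, 90.46367645263672), (108.26482391357422, 50.28867721557617), 68.36823272705078)
[528 277  32  23 372] [ 0.7853 -0.1226  0.0786] z [0.071  0.0798 0.0849] ((786.9025268554688, -121.5201187133789), (25.796192169189453, 54.9677848815918), 2.327852249145508)
[509 291  35  25 467] [ 0.7214 -0.1222  0.0804] z [0.0711 0.0805 0.0925] ((726.3501586914062, -120.07051086425781), (57.90616989135742, 32.55606460571289), 85.96302795410156)
[563 295  37  26 469] [ 0.7832 -0.1919  0.0785] z
[... 8047 characters left out ...]
62  34  34 562] [ 0.7892 -0.172   0.0782] z [0.0712 0.0796 0.0847] ((794.0420532226562, -174.35870361328125), (23.300493240356445, 35.88214874267578), 44.76188659667969)
[393 406  25  20 329] [ 0.5942 -0.2265  0.0764] z [0.0708 0.0764 0.0818] ((596.0919189453125, -229.15078735351562), (25.998708724975586, 20.905868530273438), 1.4397209882736206)
[499 433  27  17 275] [ 0.7217 -0.2654  0.0777] z [0.0713 0.0783 0.0821] ((721.3018188476562, -265.37445068359375), (20.923791885375977, 28.352508544921875), 28.47776222229004)
[486 451  32  29 691] [ 0.7163 -0.3031  0.079 ] z [0.0708 0.0784 0.0887] ((719.5597534179688, -312.46063232421875), (47.81460952758789, 27.801206588745117), 83.13722229003906)
```

```bash
python3 - <<'E'
from h import *
p,d,m=load('scene')
c=p[190:360,200:520]; cv2.imwrite('pics/crop1.png',cv2.cvtColor(cv2.resize(c,None,fx=2.5,fy=2.5,interpolation=cv2.INTER_CUBIC),cv2.COLOR_RGB2BGR))
E
```

```text
(no output)
```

View pics/crop1.png

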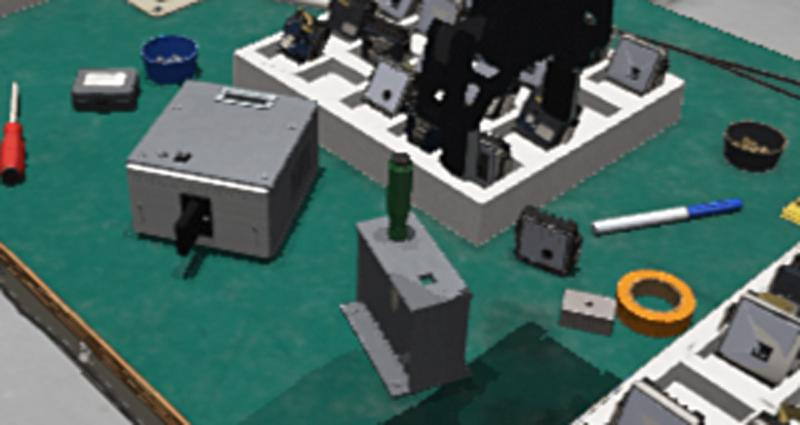

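>>> {"name": "drive_tool", "arguments": {
  "steps": [0, -0.04, 0, 0, 0, 0, -1, 0, -0.04, 0, 0, 0, 0, -1, 0, -0.04, 0, 0, 0, 0, -1, 0, 0, 0, 0, 0, 0, -1, 0, 0, 0, 0, 0, 0, -1]
}}

```text
clock: 0.57
eef_pos: [0.4996, 0.1219, 0.3034]
tool_rot: [1.0, 0.002, -0.0, 0.0]
ft_force: [-0.2, -1.2, 0.8]
grip_width: 0.0852
```

```bash
python3 - <<'E'
from h import *
o=bot.get_obs(); print(o['clock'],o['eef_pos'],o['tool_rot'])
p,d,m=cam('wrist','wrist1.png'); W=cloud(d,m); z=W[...,2]
ok=(z>0.075)&(z<0.095)
k,lab,st,c=cv2.connectedComponentsWithStats(ok.astype(np.uint8))
for i in range(1,k):
    if st[i,4]<3000: continue
    P=W[lab==i]; r=cv2.minAreaRect(P[:,:2].astype(np.float32)*1000)
    print(st[i],P.mean(0).round(4),'z',np.percentile(P[:,2],[5,50,95]).round(4),r)
E
```

```text
0.5667 [0.49961166 0.12189074 0.3034087 ] [ 9.99997487e-01  2.18443139e-03 -4.48415894e-04  2.30682901e-04]
[ 269    0  199   91 9313] [0.5231 0.275  0.0795] z [0.0775 0.0796 0.0811] ((534.7537231445312, 265.1026306152344), (151.021484375, 63.08310317993164), 0.19012609124183655)
[ 300  194   91  116 4623] [0.5183 0.0942 0.0848] z [0.0834 0.0848 0.0861] ((520.1119995117188, 91.392822265625), (104.48320770263672, 48.91642761230469), 68.3619613647461)
```

View pics/wrist1.png

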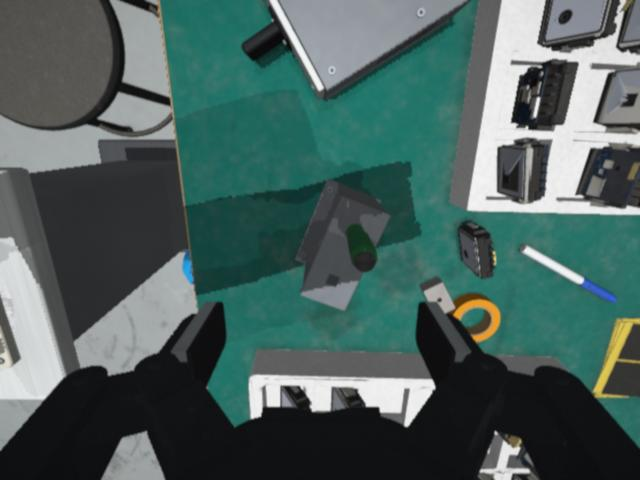

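>>> {"name": "drive_tool", "arguments": {
  "steps": [0, -0.04, 0, 0, 0, 0, -1, 0, -0.04, 0, 0, 0, 0, -1, 0, -0.04, 0, 0, 0, 0, -1, 0, -0.01, 0, 0, 0, 0, -1, 0, 0, 0, 0, 0, 0, -1, 0, 0, 0, 0, 0, 0, -1]
}}

```text
clock: 1.12
eef_pos: [0.5001, 0.2489, 0.3035]
tool_rot: [1.0, -0.0, -0.0, 0.001]
ft_force: [0.9, 0.3, -0.8]
grip_width: 0.0852
```

```bash
python3 - <<'E'
from h import *
o=bot.get_obs(); print(o['clock'],o['eef_pos'],o['tool_rot'])
p,d,m=cam('wrist','wrist2.png'); W=cloud(d,m); z=W[...,2]
ok=(z>0.075)&(z<0.095)
k,lab,st,c=cv2.connectedComponentsWithStats(ok.astype(np.uint8))
for i in range(1,k):
    if st[i,4]<2000: continue
    P=W[lab==i]; r=cv2.minAreaRect(P[:,:2].astype(np.float32)*1000)
    print(st[i],P.mean(0).round(4),'z',np.percentile(P[:,2],[5,50,95]).round(4),r)
E
```

```text
1.1167 [0.50010733 0.24893579 0.30346641] [ 9.99999636e-01 -2.35760306e-04 -4.06758347e-04  7.12424132e-04]
[  242    10   219   228 26847] [0.526  0.3284 0.0799] z [0.0783 0.0798 0.0815] ((526.294677734375, 323.61090087890625), (143.94529724121094, 131.83956909179688), 30.66608428955078)
[ 302  317   80   92 3325] [0.519  0.0988 0.0848] z [0.0821 0.0849 0.0862] ((519.82177734375, 91.72537231445312), (105.64598846435547, 48.93450164794922), 68.03561401367188)
```

View pics/wrist2.png

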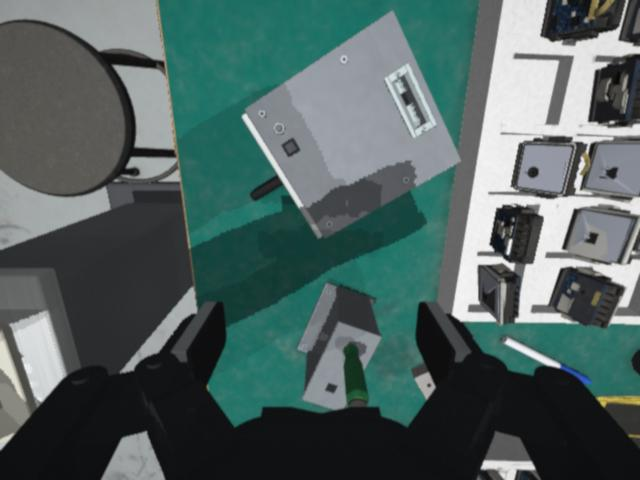

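```bash
python3 - <<'E'
from h import *
p,d,m=load('wrist')
c=p[50:150,350:470]; cv2.imwrite('pics/crop2.png',cv2.cvtColor(cv2.resize(c,None,fx=6,fy=6,interpolation=cv2.INTER_CUBIC),cv2.COLOR_RGB2BGR))
E
```

```text
(no output)
```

View pics/crop2.png

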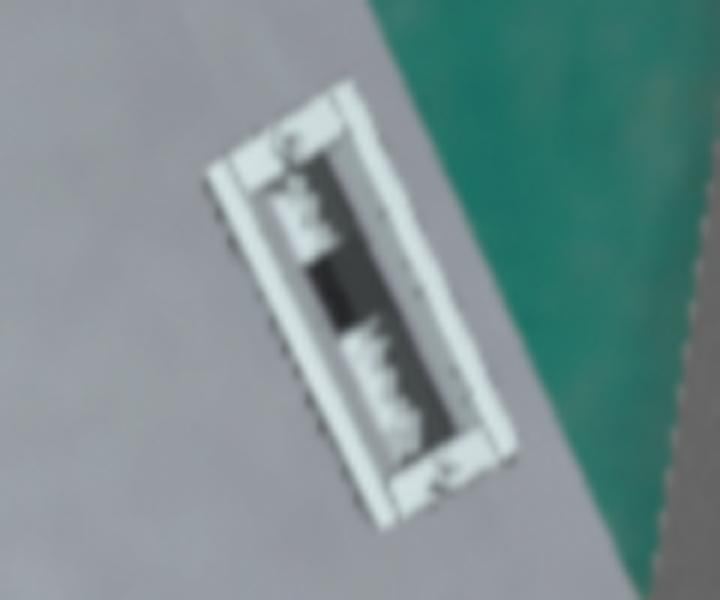

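```bash
cat >> h.py <<'E'
def ray(uv,z,m):
    K=np.array(m['mtx']);Rm=cv2.Rodrigues(np.array(m['rvec'],float))[0];t=np.array(m['tvec'],float).ravel()
    C=-Rm.T@t; dv=Rm.T@np.linalg.inv(K)@np.array([uv[0],uv[1],1.]); s=(z-C[2])/dv[2]; return C+s*dv
E
python3 - <<'E'
from h import *
p,d,m=load('wrist'); W=cloud(d,m)
f=lambda c:(350+(c[0]+.5)/6-.5,50+(c[1]+.5)/6-.5)
cs=[ray(f(c),.082,m) for c in [(208,172),(348,82),(518,452),(385,528)]]
for c in cs: print(c)
S=np.mean(cs,0); print('slot',S)
ya=(cs[0]+cs[1]-cs[2]-cs[3]); yaw=np.arctan2(ya[1],ya[0])-np.pi/2; print('yaw',np.degrees(yaw), np.linalg.norm(cs[0]-cs[3]),np.linalg.norm(cs[0]-cs[1]))
yd=np.array([-np.sin(yaw),np.cos(yaw)]);xd=np.array([np.cos(yaw),np.sin(yaw)])
for nm,c in [('gap top',(325,262)),('gap bot',(352,330)),('gapc',(338,295)),('slot end up',(305,165)),('slot end lo',(420,450))]:
    q=ray(f(c),.060,m)-S; print(nm,(q[:2]@xd).round(4),(q[:2]@yd).round(4), W[int(round(f(c)[1])),int(round(f(c)[0]))])
# lid edges: fit box
z=W[...,2]; ok=(z>.074)&(z<.086)&(W[...,1]>.2)
k,lab,st,_=cv2.connectedComponentsWithStats(ok.astype(np.uint8)); i=1+np.argmax(st[1:,4])
P=W[lab==i][:,:2]; print(np.percentile(P@xd,[.5,99.5]),np.percentile(P@yd,[.5,99.5]),S[:2]@xd,S[:2]@yd)
# pull
ok=(abs(z-.058)<.012)&(W[...,1]>.2)&(W[...,0]<.47)
print(W[ok].mean(0),ok.sum())
# handle
pw=ray((333,387),.085,m); print('empty hole',pw)
E
```

```text
[0.55062578 0.36833402 0.082     ]
[0.56839005 0.3790398  0.082     ]
[0.59565297 0.3330751  0.082     ]
[0.57809416 0.32303147 0.082     ]
slot [0.57319074 0.3508701  0.082     ]
yaw 30.950351701801754 0.05297955137895138 0.020740847780834005
gap top 0.0035 0.008 [0.57407533 0.36050647 0.05240657]
gap bot 0.0028 -0.0023 [0.57677861 0.35009556 0.05920271]
gapc 0.0032 0.003 [nan nan nan]
slot end up 0.0068 0.0209 [0.56783497 0.37229813 0.06035917]
slot end lo 0.0041 -0.0224 [0.58313055 0.33306957 0.07951473]
[0.54704525 0.6887325 ] [-0.05747147  0.07178386] 0.6720267671624274 0.006121650166227122
[0.44744834 0.27712045 0.05721743] 378
empty hole [0.51278805 0.06750208 0.085     ]
```

```bash
python3 - <<'E'
from h import *
print(bot.get_obs()['joint_pos'].round(3))
for n in ['scene','side','wrist']:
    p,d,m=load(n); W=cloud(d,m); z=W[...,2]
    ok=(z>.092)&(z<.165)&(abs(W[...,0]-.53)<.03)&(abs(W[...,1]-.115)<.03)
    P=W[ok]; print(n,ok.sum(),P.mean(0), P[:,2].max())
    C=-cv2.Rodrigues(m['rvec'])[0].T@m['tvec'].ravel()
    for a,b in [(.09,.11),(.11,.13),(.13,.145),(.145,.165)]:
        Q=P[(P[:,2]>a)&(P[:,2]<b)]
        if len(Q): print(a,len(Q),np.median(Q,0).round(4),np.percentile(Q[:,:2],[3,97],axis=0).round(4).tolist(), 'view dir',((C-Q.mean(0))/np.linalg.norm(C-Q.mean(0))).round(2))
E
```

```text
[ 4.610e-01  3.580e-01  1.670e-01  1.380e+00 -1.000e-03  2.034e+00]
scene 296 [0.52523696 0.11177632 0.1321257 ] 0.16192190137118415
0.09 53 [0.5245 0.1113 0.1005] [[0.522, 0.1076], [0.5328, 0.1203]] view dir [-0.58 -0.53  0.63]
0.11 79 [0.5232 0.1096 0.1206] [[0.52, 0.1058], [0.5321, 0.1204]] view dir [-0.58 -0.53  0.61]
0.13 64 [0.5226 0.1094 0.1376] [[0.5198, 0.106], [0.5341, 0.1184]] view dir [-0.59 -0.54  0.6 ]
0.145 100 [0.5249 0.1113 0.1547] [[0.52, 0.1062], [0.5338, 0.1212]] view dir [-0.6  -0.55  0.59]
side 328 [0.52872095 0.10882624 0.13046811] 0.16018684996935142
0.09 59 [0.5287 0.1093 0.102 ] [[0.5222, 0.1054], [0.5357, 0.1138]] view dir [-0.15 -0.87  0.47]
0.11 95 [0.5284 0.1072 0.1207] [[0.5204, 0.1043], [0.5386, 0.116]] view dir [-0.15 -0.88  0.46]
0.13 81 [0.5283 0.1074 0.1377] [[0.5204, 0.1042], [0.5386, 0.1163]] view dir [-0.15 -0.88  0.44]
0.145 93 [0.5287 0.1088 0.1531] [[0.5206, 0.1039], [0.5382, 0.1174]] view dir [-0.15 -0.89  0.43]
wrist 1106 [0.52913191 0.12295053 0.13565547] 0.16081097183732074
0.09 137 [0.5289 0.1224 0.0993] [[0.5232, 0.1179], [0.5359, 0.1247]] view dir [-0.09  0.6   0.8 ]
0.11 268 [0.5286 0.1243 0.1211] [[0.521, 0.1194], [0.5375, 0.1266]] view dir [-0.09  0.63  0.77]
0.13 249 [0.5287 0.1244 0.1379] [[0.5209, 0.1195], [0.5378, 0.1264]] view dir [-0.09  0.65  0.75]
0.145 452 [0.5292 0.1225 0.1546] [[0.5214, 0.1165], [0.5379, 0.1263]] view dir [-0.1   0.68  0.73]
```

>>> {"name": "drive_tool", "arguments": {
  "steps": [0.0074, 0.0334, 0.01, 0, 0, 0, -1, 0.0074, 0.0334, 0.01, 0, 0, 0, -1, 0.0074, 0.0334, 0.01, 0, 0, 0, -1, 0.0074, 0.0334, 0.01, 0, 0, 0, -1, 0, 0, 0, 0, 0, 7.15, -1, 0, 0, 0, 0, 0, 7.15, -1, 0, 0, 0, 0, 0, 7.15, -1, 0, 0, 0, 0, 0, 0, -1]
}}

```text
clock: 1.83
eef_pos: [0.5294, 0.1136, 0.2641]
tool_rot: [0.982, -0.189, -0.0, 0.0]
ft_force: [-0.0, -0.3, -0.2]
grip_width: 0.0856
```

```bash
python3 - <<'E'
from h import *
o=bot.get_obs(); print(o['clock'],o['eef_pos'],o['tool_rot'],R.from_quat(o['tool_rot']).as_matrix().round(4),o['ft_force'])
E
```

```text
1.8333 [0.52944559 0.11358484 0.26411404] [ 9.81945601e-01 -1.89163322e-01 -1.91714608e-05  2.71242743e-04] [[ 9.284e-01 -3.715e-01 -1.000e-04]
 [-3.715e-01 -9.284e-01 -5.000e-04]
 [ 1.000e-04  5.000e-04 -1.000e+00]] [-0.04815573 -0.32468    -0.22298819]
```

>>> {"name": "drive_tool", "arguments": {
  "steps": [-0.0007, -0.0019, 0.029, 0, 0, 0, -1, 0, 0, 0.029, 0, 0, 0, -1, 0, 0, 0.02, 0, 0, 0, -1, 0, 0, 0.01, 0, 0, 0, -1, 0, 0, 0, 0, 0, 0, 0.4, 0, 0, 0, 0, 0, 0, 0.6]
}}

```text
clock: 2.33
eef_pos: [0.5297, 0.1178, 0.1763]
tool_rot: [0.983, -0.186, -0.0, 0.0]
ft_force: [1.0, -0.6, 0.3]
grip_width: 0.0634
```

>>> {"name": "drive_tool", "arguments": {
  "steps": [0, 0, 0, 0, 0, 0, 1, 0, 0, 0, 0, 0, 0, 1, 0, 0, 0, 0, 0, 0, 1, 0, 0, 0, 0, 0, 0, 1, 0, 0, 0, 0, 0, 0, 1]
}}

```text
clock: 2.75
eef_pos: [0.5303, 0.1186, 0.1772]
tool_rot: [0.983, -0.186, 0.001, -0.0]
ft_force: [-1.1, 0.9, 4.9]
grip_width: 0.0168
```

```bash
python3 - <<'E'
from h import *
o=bot.get_obs(); print(o['clock'],o['eef_pos'],o['ft_force'],o['grip_width'])
cam('wrist','wrist3.png'); cam('side','side3.png')
p=cv2.imread('pics/side3.png')[200:360,220:420]; cv2.imwrite('pics/side3c.png',cv2.resize(p,None,fx=3.5,fy=3.5))
E
```

```text
2.75 [0.53033552 0.11861305 0.17718877] [-1.11656796  0.92531171  4.90763703] 0.016813101621320343
```

View pics/wrist3.png

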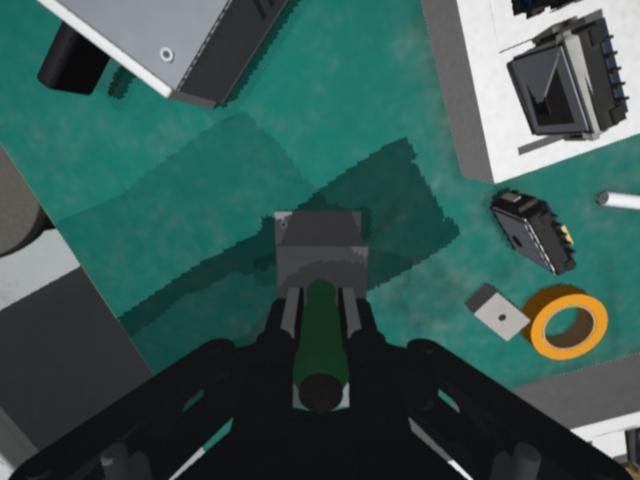

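View pics/side3c.png

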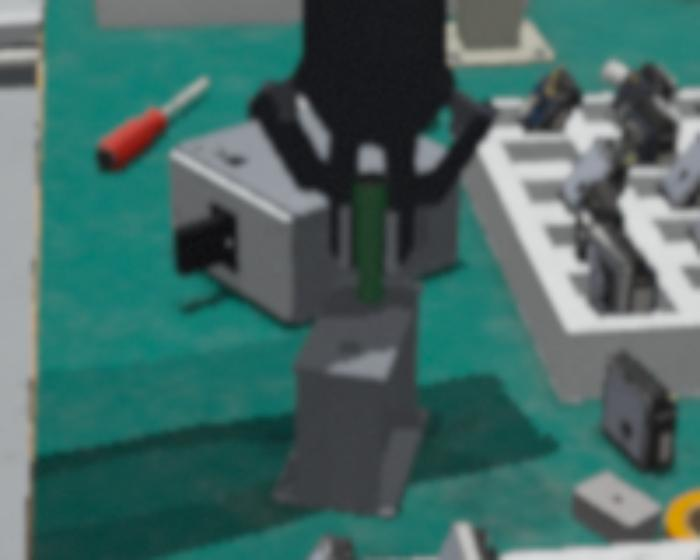

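>>> {"name": "drive_tool", "arguments": {
  "steps": [0, 0, -0.01, 0, 0, 0, 1, 0, 0, -0.03, 0, 0, 0, 1, 0, 0, -0.03, 0, 0, 0, 1, 0, 0, -0.03, 0, 0, 0, 1, 0, 0, 0, 0, 0, 0, 1, 0, 0, 0, 0, 0, 0, 1, 0, 0, 0, 0, 0, 0, 1]
}}

```text
clock: 3.43
eef_pos: [0.5292, 0.1184, 0.2756]
tool_rot: [0.983, -0.186, -0.0, 0.0]
ft_force: [0.0, 0.4, -0.6]
grip_width: 0.0165
```

```bash
python3 - <<'E'
from h import *
o=bot.get_obs(); print(o['clock'],o['eef_pos'],R.from_quat(o['tool_rot']).as_matrix().round(4),o['ft_force'],o['grip_width'])
p,d,m=cam('wrist','wrist4.png'); cam('side','side4.png'); cam('scene','scene4.png')
for n,(a,b,c,e) in dict(side=(180,340,220,420),scene=(170,330,270,470)).items():
    q=cv2.imread('pics/%s4.png'%n)[a:b,c:e]; cv2.imwrite('pics/%s4c.png'%n,cv2.resize(q,None,fx=4,fy=4,interpolation=cv2.INTER_CUBIC)[:600])
E
```

```text
3.4333 [0.52923441 0.11838067 0.27559135] [[ 9.308e-01 -3.656e-01 -8.000e-04]
 [-3.656e-01 -9.308e-01 -2.000e-04]
 [-7.000e-04  4.000e-04 -1.000e+00]] [ 0.0180773   0.38653598 -0.5916025 ] 0.016520837755963812
```

View pics/wrist4.png

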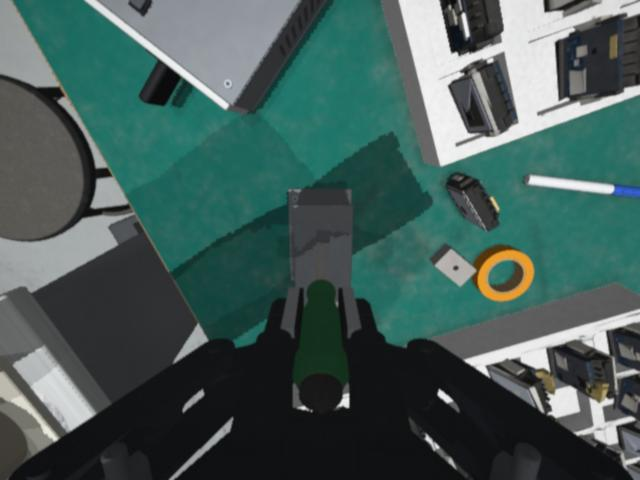

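View pics/side4c.png

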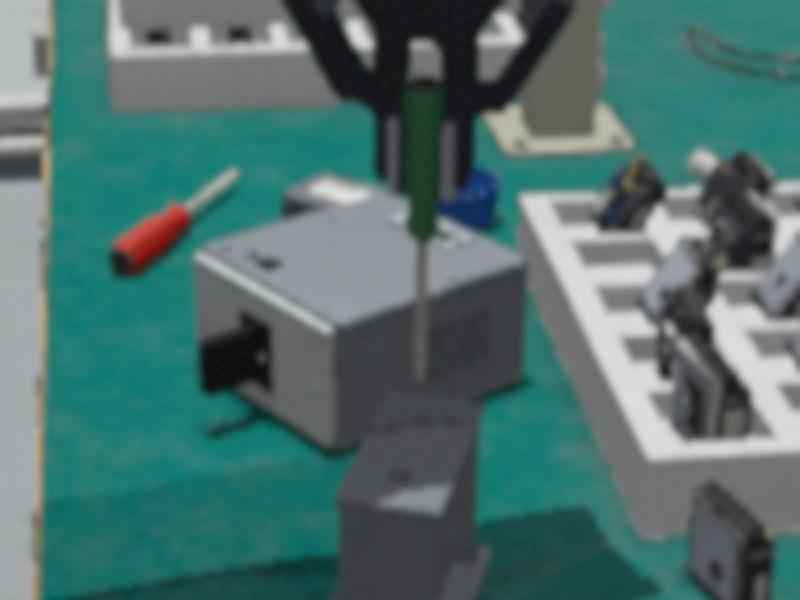

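View pics/scene4c.png

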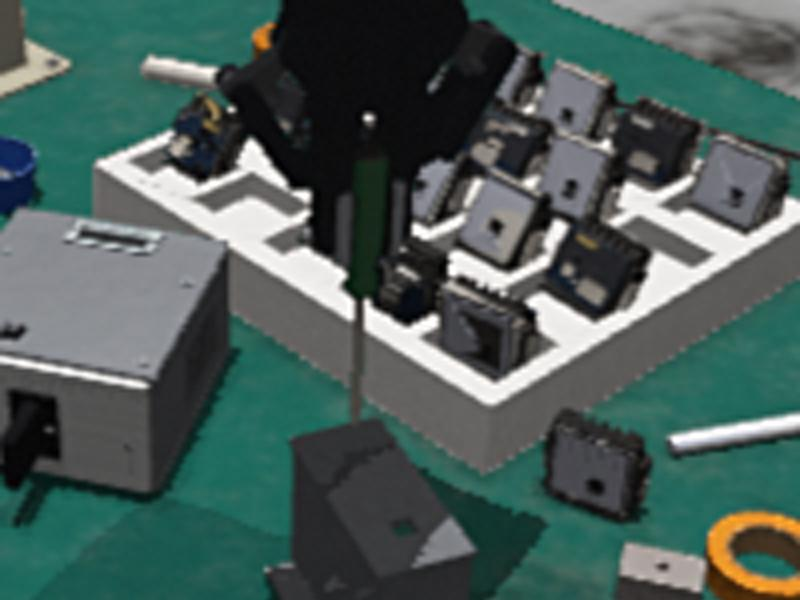

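```bash
cat >> h.py <<'E'
def tri(ps):
    A=[];b=[]
    M=np.zeros((3,3));v=np.zeros(3)
    for (uv,m) in ps:
        C=ray(uv,0.,m);D=ray(uv,.2,m);u=(D-C)/np.linalg.norm(D-C);Q=np.eye(3)-np.outer(u,u);M+=Q;v+=Q@C
    X=np.linalg.solve(M,v); e=[]
    for (uv,m) in ps:
        q=cv2.projectPoints(X[None],np.array(m['rvec'],float),np.array(m['tvec'],float),np.array(m['mtx']),None)[0].ravel(); e.append((q-uv).round(1))
    return X,e
E
python3 - <<'E'
from h import *
ms=load('side')[2]; mc=load('scene')[2]
T,e=tri([((325.1,275-.1),ms),((358.8,275.2),mc)]); print('tip',T,e)
F,e=tri([((326,239),ms),((360.7,243.2),mc)]); print('foot',F,e)
H,e=tri([((220+425/4-.4,180+84/4-.4),ms),((270+372/4-.4,170+154/4-.4),mc)]); print('top',H,e)
print(T-F,(H-T)/np.linalg.norm(H-T),np.linalg.norm(T-F),np.linalg.norm(H-F))
# check slot via scene
for n,c in [('scene',(270+112/4-.4,170+236/4-.4)),('side',(220+447/4,180+228/4))]:
    print(n, ray(c,.082,load(n)[2]))
# frame from scene image: corners
E
```

```text
tip [0.52884017 0.11448974 0.10717933] [array([ 0.2, -0.4]), array([-0.1,  0.4])]
foot [0.52905698 0.11370403 0.18096021] [array([ 0. , -0.1]), array([-0. ,  0.1])]
top [0.52711767 0.11138931 0.25547419] [array([-0.1,  0.1]), array([ 0. , -0.1])]
[-0.00021681  0.00078572 -0.07378089] [-0.01161204 -0.02090126  0.99971411] 0.07378539034409075 0.07457513825836437
scene [0.57331275 0.35152031 0.082     ]
side [0.58210859 0.34424136 0.082     ]
```

>>> {"name": "drive_tool", "arguments": {
  "steps": [0, 0, 0, 0, 0, -7.15, 1, 0, 0, 0, 0, 0, -7.15, 1, 0, 0, 0, 0, 0, -7.15, 1, 0, 0, 0, 0, 0, -7.15, 1, 0, 0, 0, 0, 0, -7.15, 1, 0, 0, 0, 0, 0, -7.15, 1, 0, 0, 0, 0, 0, -7.15, 1, 0, 0, 0, 0, 0, -2.4, 1]
}}

```text
clock: 4.25
eef_pos: [0.529, 0.1183, 0.2744]
tool_rot: [0.963, 0.27, -0.002, -0.0]
ft_force: [-0.3, 0.4, -0.6]
grip_width: 0.0163
```

```bash
cat >> h.py <<'E'
def go(tx,ty,tz=None):
    o=bot.get_obs(); Rm=R.from_quat(o['tool_rot']).as_matrix(); p=o['eef_pos']
    d=np.array([tx,ty,p[2] if tz is None else tz])-p
    print(round(o['clock'],2),p.round(4),'yaw',np.degrees(np.arctan2(Rm[1,0],Rm[0,0])).round(2),'z',Rm[:,2].round(4),'F',o['ft_force'].round(1),'w',round(o['grip_width'],4),'d tool',(Rm.T@d).round(4))
E
python3 -c "
from h import *
go(.5694,.3564)"
```

```text
4.25 [0.529  0.1183 0.2744] yaw 31.28 z [-3.e-03 -6.e-04 -1.e+00] F [-0.3  0.4 -0.6] w 0.0163 d tool [ 0.1581 -0.1825 -0.0003]
```

>>> {"name": "drive_tool", "arguments": {
  "steps": [0.0263, -0.0304, 0, 0, 0, 0, 1, 0.0263, -0.0304, 0, 0, 0, 0, 1, 0.0263, -0.0304, 0, 0, 0, 0, 1, 0.0263, -0.0304, 0, 0, 0, 0, 1, 0.0263, -0.0304, 0, 0, 0, 0, 1, 0.0263, -0.0304, 0, 0, 0, 0, 1, 0, 0, 0, 0, 0, 0, 1, 0, 0, 0, 0, 0, 0, 1]
}}

```text
clock: 4.92
eef_pos: [0.57, 0.3582, 0.2724]
tool_rot: [0.963, 0.269, -0.002, 0.001]
ft_force: [0.2, -0.2, -1.0]
grip_width: 0.0165
```

```bash
python3 - <<'E'
from h import *
go(.5694,.3564)
p,d,m=cam('wrist','wrist5.png'); cam('side','side5.png'); cam('scene','scene5.png')
go(.5694,.3564)
for n,(a,b,c,e) in dict(side=(160,280,250,400),scene=(150,270,220,370)).items():
    q=cv2.imread('pics/%s5.png'%n)[a:b,c:e]; cv2.imwrite('pics/%s5c.png'%n,cv2.resize(q,None,fx=5,fy=5,interpolation=cv2.INTER_CUBIC))
E
```

```text
4.92 [0.57   0.3582 0.2724] yaw 31.22 z [-0.0041 -0.0027 -1.    ] F [ 0.2 -0.2 -1. ] w 0.0165 d tool [-0.0015  0.0012  0.    ]
5.07 [0.5707 0.3549 0.2751] yaw 30.95 z [-0.0017 -0.0015 -1.    ] F [-0.9 -0.   0.3] w 0.0163 d tool [-0.0003 -0.002  -0.    ]
```

View pics/wrist5.png

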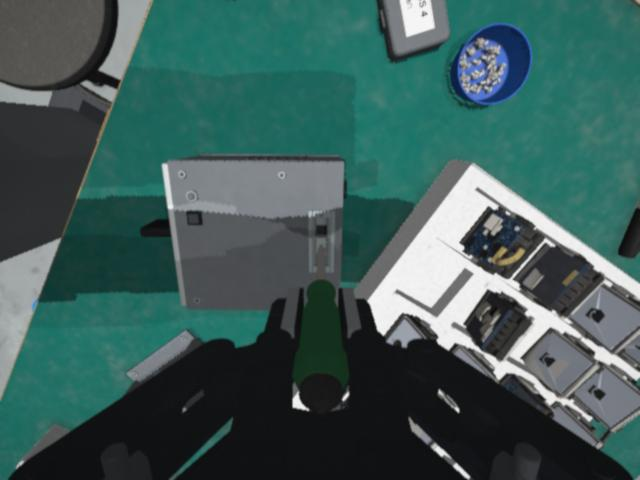

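View pics/side5c.png

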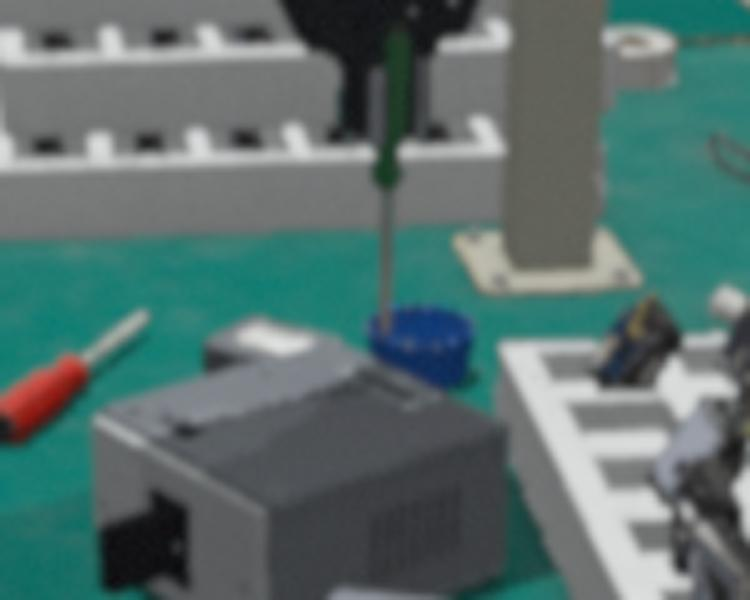

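View pics/scene5c.png

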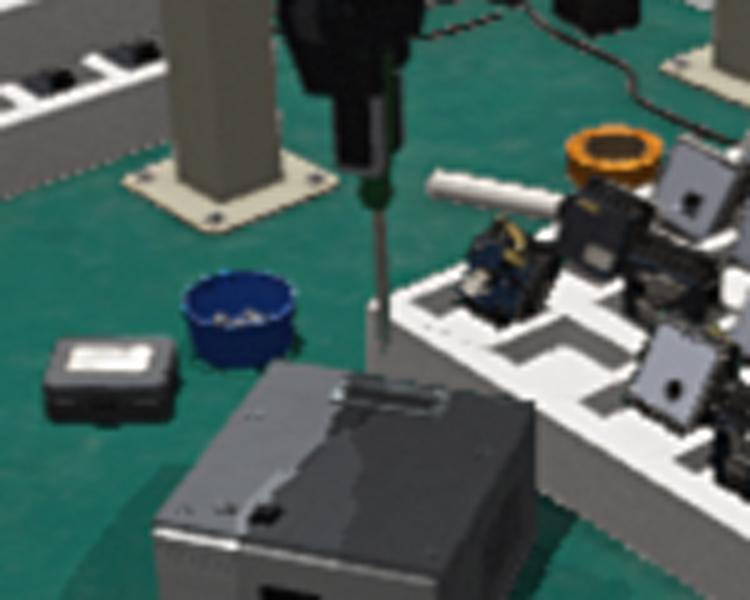

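```bash
python3 - <<'E'
from h import *
ms=load('side')[2]; mc=load('scene')[2]; mw=load('wrist')[2]
f=lambda c,o:(o[0]+(c[0]+.5)/5-.5,o[1]+(c[1]+.5)/5-.5)
so,co=(250,160),(220,150)
T,e=tri([(f((385,333),so),ms),(f((385,347),co),mc)]); print('tip',T,e)
F,e=tri([(f((387,186),so),ms),(f((376,206),co),mc)]); print('foot',F,e)
# overlay model slot frame 53x20.7, and tip
S=np.array([.5732,.3509,.082]);y=np.radians(30.95);xd=np.array([np.cos(y),np.sin(y),0]);yd=np.array([-np.sin(y),np.cos(y),0])
for n,m,o in [('side',ms,so),('scene',mc,co),('wrist',mw,None)]:
    pts=[S+a*xd+b*yd for a,b in [(-.0104,-.0265),(.0104,-.0265),(.0104,.0265),(-.0104,.0265)]]
    q=cv2.projectPoints(np.array(pts),np.array(m['rvec'],float),np.array(m['tvec'],float),np.array(m['mtx']),None)[0].reshape(-1,2)
    if o is None:
        im=cv2.imread('pics/wrist5.png')[190:310,260:380]; o=(260,190)
        im=cv2.resize(im,None,fx=5,fy=5,interpolation=cv2.INTER_CUBIC)
    else: im=cv2.imread('pics/%s5c.png'%n)
    q=((q-o+.5)*5-.5); im=cv2.polylines(im,[np.round(q).astype(int)],True,(0,0,255),1)
    cv2.imwrite('pics/%s5o.png'%n,im)
E
cd pics; python3 -c "
import cv2,numpy as np
a=cv2.imread('side5o.png')[280:480,280:500];b=cv2.imread('scene5o.png')[300:500,280:500]
c=cv2.imread('wrist5o.png')
cv2.imwrite('o5.png',np.hstack([cv2.resize(np.vstack([a,b]),(330,600)),c[:600,100:550]]))"
```

```text
tip [0.57100594 0.35101838 0.10798732] [array([ 0.2, -0.3]), array([-0.1,  0.4])]
foot [0.57105822 0.35298312 0.17925117] [array([ 0.1, -0.3]), array([-0.1,  0.3])]
```

View pics/o5.png

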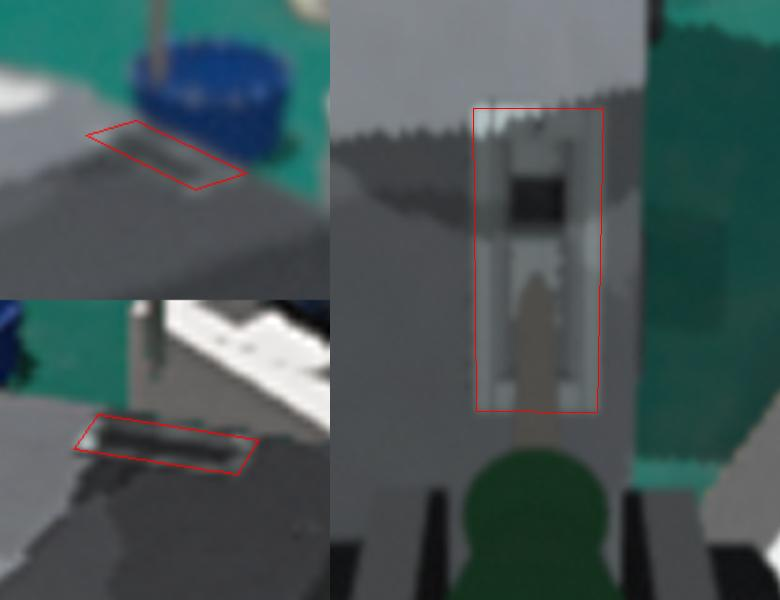

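```bash
python3 - <<'E'
from h import *
mw=load('wrist')[2]
S=np.array([.5732,.3509,.082]);y=np.radians(30.95);xd=np.array([np.cos(y),np.sin(y),0]);yd=np.array([-np.sin(y),np.cos(y),0])
f=lambda dx,dy:(260+(dx-230+.5)/5-.5,190+(dy+.5)/5-.5)
def pr(n,uv,z):
    q=ray(uv,z,mw); print(n,q.round(4),'slot x,y',((q-S)@xd).round(4),((q-S)@yd).round(4))
pr('tip',f(537,273),.108)
for a in (176,202,228): pr('win',f(538,a),.060)
pr('winL',f(510,202),.060);pr('winR',f(566,202),.060)
pr('slot bottom end',f(540,382),.077)
pr('slot top end',f(540,138),.077)
pr('slotL bevel',f(510,250),.082);pr('slotR',f(568,250),.077)
E
```

```text
tip [0.5695 0.3572 0.108 ] slot x,y 0.0 0.0073
win [0.5685 0.3587 0.06  ] slot x,y 0.0 0.0091
win [0.571  0.3546 0.06  ] slot x,y 0.0 0.0043
win [0.5735 0.3505 0.06  ] slot x,y 0.0001 -0.0005
winL [0.5668 0.352  0.06  ] slot x,y -0.0049 0.0043
winR [0.5753 0.3572 0.06  ] slot x,y 0.005 0.0043
slot bottom end [0.5856 0.3313 0.077 ] slot x,y 0.0006 -0.0232
slot top end [0.5631 0.3685 0.077 ] slot x,y 0.0003 0.0203
slotL bevel [0.5681 0.3507 0.082 ] slot x,y -0.0045 0.0024
slotR [0.5772 0.3543 0.077 ] slot x,y 0.0052 0.0009
```

```bash
python3 - <<'E'
from h import *
go(.5694,.3564)
p,d,m=cam('wrist','wrist6.png')
go(.5694,.3564)
im=cv2.imread('pics/wrist6.png')[190:310,260:380]
S=np.array([.5732,.3509,.082]);y=np.radians(30.95);xd=np.array([np.cos(y),np.sin(y),0]);yd=np.array([-np.sin(y),np.cos(y),0])
pts=[S+a*xd+b*yd for a,b in [(-.0104,-.0265),(.0104,-.0265),(.0104,.0265),(-.0104,.0265)]]
q=cv2.projectPoints(np.array(pts),np.array(m['rvec'],float),np.array(m['tvec'],float),np.array(m['mtx']),None)[0].reshape(-1,2)
im=cv2.resize(im,None,fx=5,fy=5,interpolation=cv2.INTER_CUBIC)
q=((q-(260,190)+.5)*5-.5); im=cv2.polylines(im,[np.round(q).astype(int)],True,(0,0,255),1)
cv2.imwrite('pics/w6o.png',im)
E
```

```text
5.07 [0.5707 0.3549 0.2751] yaw 30.95 z [-0.0017 -0.0015 -1.    ] F [-0.9 -0.   0.3] w 0.0163 d tool [-0.0003 -0.002  -0.    ]
5.12 [0.5709 0.3546 0.2757] yaw 30.91 z [-9.e-04 -8.e-04 -1.e+00] F [-0.1 -0.5  0.1] w 0.0165 d tool [-0.0003 -0.0023 -0.    ]
```

View pics/w6o.png

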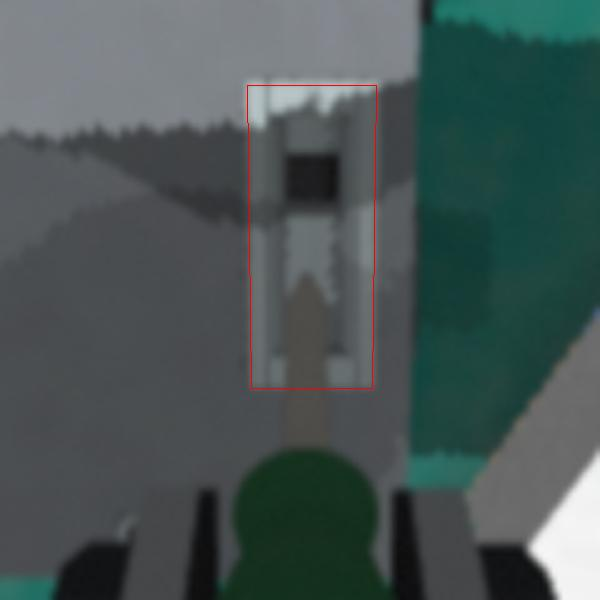

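```bash
python3 - <<'E'
from h import *
mw=load('wrist')[2]
S=np.array([.5732,.3509,.082]);y=np.radians(30.95);xd=np.array([np.cos(y),np.sin(y),0]);yd=np.array([-np.sin(y),np.cos(y),0])
f=lambda dx,dy:(260+(dx+.5)/5-.5,190+(dy+.5)/5-.5)
def pr(n,uv,z):
    q=ray(uv,z,mw); print(n,q.round(4),'slot x,y',((q-S)@xd).round(4),((q-S)@yd).round(4))
pr('tip',f(307,273),.108)
for a in (153,178,203): pr('win',f(312,a),.060)
for a in (153,178,203): pr('win',f(312,a),.055)
pr('lower end',f(308,357),.080)
pr('upper end',f(313,110),.080)
Rm=cv2.Rodrigues(mw['rvec'])[0]; C=-Rm.T@mw['tvec'].ravel(); print(C, Rm[2])
print(((np.array([.5709,.3546,0])-S)@yd).round(4),((np.array([.5709,.3546,0])-S)@xd).round(4))
E
```

```text
tip [0.571  0.3532 0.108 ] slot x,y -0.0007 0.0031
win [0.5685 0.359  0.06  ] slot x,y 0.0001 0.0093
win [0.5709 0.355  0.06  ] slot x,y 0.0001 0.0047
win [0.5733 0.351  0.06  ] slot x,y 0.0001 0.0001
win [0.5692 0.3579 0.055 ] slot x,y 0.0001 0.008
win [0.5716 0.3538 0.055 ] slot x,y 0.0001 0.0033
win [0.5741 0.3498 0.055 ] slot x,y 0.0002 -0.0014
lower end [0.5839 0.332  0.08  ] slot x,y -0.0006 -0.0217
upper end [0.5622 0.3697 0.08  ] slot x,y 0.0003 0.0218
[0.52975597 0.42251376 0.34499153] [ 0.15705639 -0.26715876 -0.95076784]
0.0044 -0.0001
```

>>> {"name": "drive_tool", "arguments": {
  "steps": [0.0005, -0.0015, 0.007, 0, 0, 0, 1, 0, 0, 0.007, 0, 0, 0, 1, 0, 0, 0.006, 0, 0, 0, 1, 0, 0, 0, 0, 0, 0, 1, 0, 0, 0, 0, 0, 0, 1, 0, 0, 0, 0, 0, 0, 1]
}}

```text
clock: 5.62
eef_pos: [0.5706, 0.3574, 0.2559]
tool_rot: [0.964, 0.267, -0.0, 0.0]
ft_force: [-0.6, -0.3, -0.7]
grip_width: 0.0163
```

```bash
python3 - <<'E'
from h import *
go(.5705,.3561)
p,d,m=cam('wrist','wrist7.png');cam('scene','scene7.png')
go(.5705,.3561)
im=cv2.imread('pics/wrist7.png')[190:310,260:380]
im=cv2.resize(im,None,fx=5,fy=5,interpolation=cv2.INTER_CUBIC)
q=cv2.imread('pics/scene7.png')[200:250,265:330]; q=cv2.resize(q,(0,0),fx=5,fy=5,interpolation=cv2.INTER_CUBIC)
im[-250:,:325]=q
cv2.imwrite('pics/w7o.png',im)
E
```

```text
5.62 [0.5706 0.3574 0.2559] yaw 30.98 z [-1.e-04 -1.e-04 -1.e+00] F [-0.6 -0.3 -0.7] w 0.0163 d tool [-0.0008  0.001   0.    ]
5.72 [0.5708 0.3577 0.2563] yaw 31.0 z [ 6.e-04  4.e-04 -1.e+00] F [ 0.2 -0.5 -0.5] w 0.0166 d tool [-0.001   0.0012 -0.    ]
```

View pics/w7o.png

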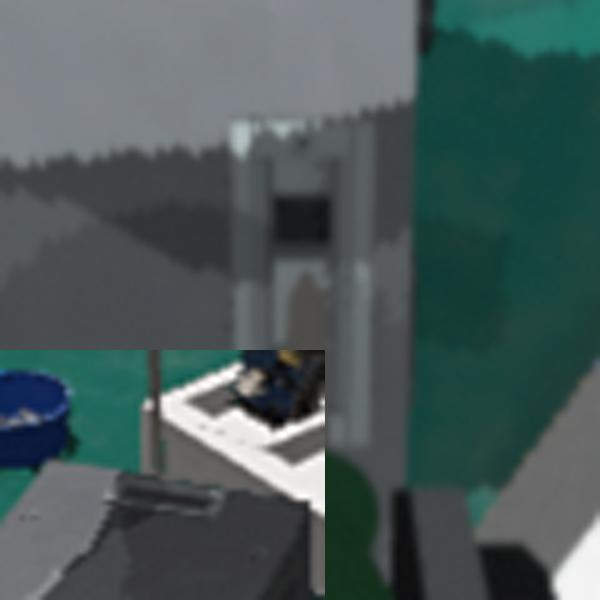

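```bash
python3 - <<'E'
from h import *
mw=load('wrist')[2]
S=np.array([.5732,.3509,.082]);y=np.radians(30.95);xd=np.array([np.cos(y),np.sin(y),0]);yd=np.array([-np.sin(y),np.cos(y),0])
f=lambda dx,dy:(260+(dx+.5)/5-.5,190+(dy+.5)/5-.5)
def pr(n,uv,z):
    q=ray(uv,z,mw); print(n,q.round(4),'slot x,y',((q-S)@xd).round(4),((q-S)@yd).round(4))
pr('tip',f(307,273),.088)
for a in (196,221,246): pr('win',f(301,a),.060)
pr('frame TL',f(231,123),.082); pr('TR',f(375,123),.082)
pr('center',f(302,220),.082);pr('lower end',f(350,445),.082)
T=np.array([.5708,.3577,0])-S; print(T@xd,T@yd)
E
```

```text
tip [0.5713 0.3557 0.088 ] slot x,y 0.0009 0.0051
win [0.5684 0.3587 0.06  ] slot x,y -0.0001 0.0092
win [0.5707 0.355  0.06  ] slot x,y -0.0001 0.0048
win [0.5729 0.3512 0.06  ] slot x,y -0.0001 0.0004
frame TL [0.5502 0.3686 0.082 ] slot x,y -0.0106 0.027
TR [0.5689 0.3798 0.082 ] slot x,y 0.0112 0.027
center [0.5673 0.361  0.082 ] slot x,y 0.0001 0.0117
lower end [0.5934 0.3324 0.082 ] slot x,y 0.0078 -0.0262
0.0014388916118702882 0.007066087384775965
```

>>> {"name": "drive_tool", "arguments": {
  "steps": [-0.001, 0, 0.002, 0, 0, 0, 1, 0, 0, 0.002, 0, 0, 0, 1, 0, 0, 0.002, 0, 0, 0, 1]
}}

```text
clock: 5.97
eef_pos: [0.5697, 0.3571, 0.2499]
tool_rot: [0.964, 0.267, 0.0, -0.0]
ft_force: [0.4, 0.6, -0.6]
grip_width: 0.0161
```

>>> {"name": "drive_tool", "arguments": {
  "steps": [0, 0, 0.002, 0, 0, 0, 1, 0, 0, 0.002, 0, 0, 0, 1]
}}

```text
clock: 6.13
eef_pos: [0.5697, 0.3571, 0.2456]
tool_rot: [0.964, 0.267, -0.0, 0.0]
ft_force: [-0.9, -0.6, -0.3]
grip_width: 0.0165
```

>>> {"name": "drive_tool", "arguments": {
  "steps": [0, 0, 0.002, 0, 0, 0, 1, 0, 0, 0.002, 0, 0, 0, 1]
}}

```text
clock: 6.3
eef_pos: [0.5697, 0.3571, 0.2416]
tool_rot: [0.964, 0.267, -0.0, 0.0]
ft_force: [-0.4, -0.6, -0.9]
grip_width: 0.0164
```

>>> {"name": "drive_tool", "arguments": {
  "steps": [0, 0, 0.002, 0, 0, 0, 1, 0, 0, 0.002, 0, 0, 0, 1, 0, 0, 0.002, 0, 0, 0, 1, 0, 0, 0.002, 0, 0, 0, 1]
}}

```text
clock: 6.63
eef_pos: [0.5698, 0.3571, 0.2337]
tool_rot: [0.964, 0.267, -0.0, 0.0]
ft_force: [0.2, -0.4, 0.3]
grip_width: 0.0164
```

>>> {"name": "drive_tool", "arguments": {
  "steps": [0, 0, 0.002, 0, 0, 0, 1, 0, 0, 0, 0, 0, 0, 1]
}}

```text
clock: 6.8
eef_pos: [0.5696, 0.357, 0.2313]
tool_rot: [0.964, 0.267, -0.0, 0.0]
ft_force: [-0.2, -0.7, 0.4]
grip_width: 0.0163
```

>>> {"name": "drive_tool", "arguments": {
  "steps": [0, 0, 0.001, 0, 0, 0, 1, 0, 0, 0.001, 0, 0, 0, 1, 0, 0, 0, 0, 0, 0, 1]
}}

```text
clock: 7.05
eef_pos: [0.5697, 0.357, 0.2297]
tool_rot: [0.964, 0.267, -0.0, 0.0]
ft_force: [-0.0, 0.8, -0.9]
grip_width: 0.0161
```

>>> {"name": "drive_tool", "arguments": {
  "steps": [0, 0, 0.001, 0, 0, 0, 1, 0, 0, 0.001, 0, 0, 0, 1, 0, 0, 0, 0, 0, 0, 1]
}}

```text
clock: 7.3
eef_pos: [0.5697, 0.357, 0.2277]
tool_rot: [0.964, 0.267, -0.0, 0.0]
ft_force: [0.5, 0.7, -0.6]
grip_width: 0.0164
```

>>> {"name": "drive_tool", "arguments": {
  "steps": [0, 0, 0.001, 0, 0, 0, 1, 0, 0, 0, 0, 0, 0, 1]
}}

```text
clock: 7.47
eef_pos: [0.5697, 0.357, 0.2267]
tool_rot: [0.964, 0.267, -0.0, 0.0]
ft_force: [-0.4, 0.3, -0.7]
grip_width: 0.0163
```

>>> {"name": "drive_tool", "arguments": {
  "steps": [0, 0, 0.001, 0, 0, 0, 1, 0, 0, 0, 0, 0, 0, 1]
}}

```text
clock: 7.63
eef_pos: [0.5697, 0.357, 0.2257]
tool_rot: [0.964, 0.267, -0.0, 0.0]
ft_force: [0.0, 1.5, 0.4]
grip_width: 0.0165
```

>>> {"name": "drive_tool", "arguments": {
  "steps": [0, 0, 0.001, 0, 0, 0, 1, 0, 0, 0, 0, 0, 0, 1]
}}

```text
clock: 7.8
eef_pos: [0.5697, 0.357, 0.2247]
tool_rot: [0.964, 0.267, -0.0, 0.0]
ft_force: [-0.1, 0.2, -0.7]
grip_width: 0.0164
```

>>> {"name": "drive_tool", "arguments": {
  "steps": [0, 0, 0.001, 0, 0, 0, 1, 0, 0, 0, 0, 0, 0, 1]
}}

```text
clock: 7.97
eef_pos: [0.5697, 0.357, 0.2237]
tool_rot: [0.964, 0.267, -0.0, 0.0]
ft_force: [-0.9, -0.4, -1.4]
grip_width: 0.0167
```

>>> {"name": "drive_tool", "arguments": {
  "steps": [0, 0, 0.001, 0, 0, 0, 1, 0, 0, 0, 0, 0, 0, 1]
}}

```text
clock: 8.13
eef_pos: [0.5697, 0.357, 0.2227]
tool_rot: [0.964, 0.267, -0.0, 0.0]
ft_force: [0.6, -0.4, -0.1]
grip_width: 0.0165
```

>>> {"name": "drive_tool", "arguments": {
  "steps": [0, 0, 0.001, 0, 0, 0, 1, 0, 0, 0, 0, 0, 0, 1]
}}

```text
clock: 8.3
eef_pos: [0.5697, 0.357, 0.2217]
tool_rot: [0.964, 0.267, -0.0, 0.0]
ft_force: [0.3, 1.0, -1.0]
grip_width: 0.0168
```

>>> {"name": "drive_tool", "arguments": {
  "steps": [0, 0, 0.001, 0, 0, 0, 1, 0, 0, 0, 0, 0, 0, 1]
}}

```text
clock: 8.47
eef_pos: [0.5697, 0.357, 0.2207]
tool_rot: [0.964, 0.267, -0.0, 0.0]
ft_force: [0.3, -0.3, -0.8]
grip_width: 0.0161
```

>>> {"name": "drive_tool", "arguments": {
  "steps": [0, 0, 0.001, 0, 0, 0, 1, 0, 0, 0, 0, 0, 0, 1]
}}

```text
clock: 8.63
eef_pos: [0.5697, 0.357, 0.2197]
tool_rot: [0.964, 0.267, -0.0, 0.0]
ft_force: [-0.4, 0.6, 0.1]
grip_width: 0.0166
```

>>> {"name": "drive_tool", "arguments": {
  "steps": [0, 0, 0.001, 0, 0, 0, 1, 0, 0, 0, 0, 0, 0, 1]
}}

```text
clock: 8.8
eef_pos: [0.5697, 0.3571, 0.2187]
tool_rot: [0.964, 0.267, -0.0, 0.0]
ft_force: [-0.1, 0.1, -0.7]
grip_width: 0.0166
```

>>> {"name": "drive_tool", "arguments": {
  "steps": [0, 0, 0.001, 0, 0, 0, 1, 0, 0, 0, 0, 0, 0, 1]
}}

```text
clock: 8.97
eef_pos: [0.5699, 0.3571, 0.2184]
tool_rot: [0.964, 0.267, 0.0, -0.0]
ft_force: [-0.4, -0.4, 3.2]
grip_width: 0.0167
```

>>> {"name": "drive_tool", "arguments": {
  "steps": [0, 0, 0.001, 0, 0, 0, 1, 0, 0, 0, 0, 0, 0, 1]
}}

```text
clock: 9.13
eef_pos: [0.57, 0.3573, 0.218]
tool_rot: [0.964, 0.267, 0.001, -0.0]
ft_force: [-1.0, -0.4, 4.0]
grip_width: 0.0168
```

>>> {"name": "drive_tool", "arguments": {
  "steps": [0, 0, 0.001, 0, 0, 0, 1, 0, 0, 0, 0, 0, 0, 1]
}}

```text
clock: 9.3
eef_pos: [0.5701, 0.3573, 0.2172]
tool_rot: [0.964, 0.267, 0.001, -0.0]
ft_force: [-1.3, -0.3, 5.2]
grip_width: 0.016
```

>>> {"name": "drive_tool", "arguments": {
  "steps": [0, 0, 0.001, 0, 0, 0, 1, 0, 0, 0, 0, 0, 0, 1]
}}

```text
clock: 9.47
eef_pos: [0.5701, 0.3573, 0.2164]
tool_rot: [0.964, 0.267, 0.001, -0.0]
ft_force: [-1.0, 0.0, 5.8]
grip_width: 0.0164
```

>>> {"name": "drive_tool", "arguments": {
  "steps": [0, 0, 0.001, 0, 0, 0, 1, 0, 0, 0, 0, 0, 0, 1]
}}

```text
clock: 9.63
eef_pos: [0.5701, 0.3573, 0.2155]
tool_rot: [0.964, 0.267, 0.001, -0.0]
ft_force: [-0.2, -1.4, 5.9]
grip_width: 0.0166
```

Clearly the sprung tab (force rises about 0.6 N per mm of travel). I'll keep pressing.

>>> {"name": "drive_tool", "arguments": {
  "steps": [0, 0, 0.001, 0, 0, 0, 1, 0, 0, 0, 0, 0, 0, 1]
}}

```text
clock: 9.8
eef_pos: [0.5701, 0.3573, 0.2146]
tool_rot: [0.964, 0.267, 0.001, -0.0]
ft_force: [-1.1, -0.2, 6.9]
grip_width: 0.0164
```

>>> {"name": "drive_tool", "arguments": {
  "steps": [0, 0, 0.001, 0, 0, 0, 1, 0, 0, 0, 0, 0, 0, 1]
}}

```text
clock: 9.97
eef_pos: [0.5701, 0.3573, 0.2136]
tool_rot: [0.964, 0.267, 0.001, -0.0]
ft_force: [-1.0, 0.5, 6.9]
grip_width: 0.0164
```

>>> {"name": "drive_tool", "arguments": {
  "steps": [0, 0, 0.001, 0, 0, 0, 1, 0, 0, 0, 0, 0, 0, 1]
}}

```text
clock: 10.13
eef_pos: [0.5702, 0.3573, 0.2125]
tool_rot: [0.964, 0.267, 0.001, -0.0]
ft_force: [-1.0, -1.5, 4.9]
grip_width: 0.0166
```

```bash
python3 - <<'E'
from h import *
go(.57,.357)
cam('scene','scene8.png')
q=cv2.imread('pics/scene8.png')[150:300,220:380]; cv2.imwrite('pics/s8c.png',cv2.resize(q,(0,0),fx=4,fy=4,interpolation=cv2.INTER_CUBIC))
E
```

```text
10.13 [0.5702 0.3573 0.2125] yaw 31.0 z [ 0.0022  0.0013 -1.    ] F [-1.  -1.5  4.9] w 0.0166 d tool [-0.0003  0.0002 -0.    ]
```

View pics/s8c.png

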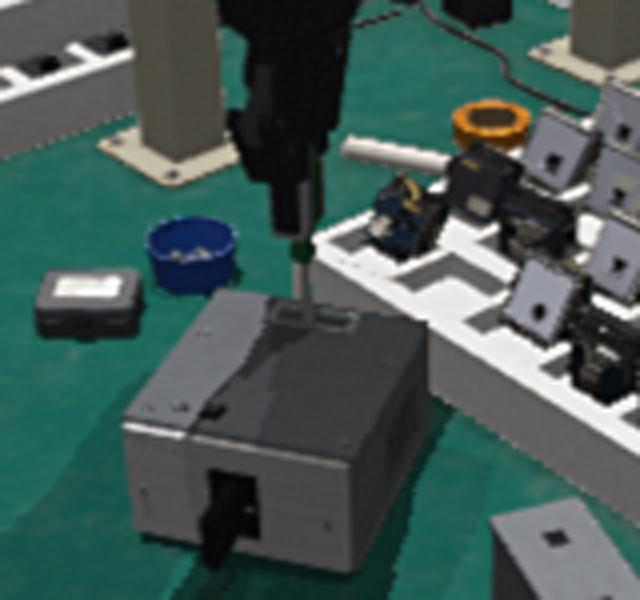

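>>> {"name": "drive_tool", "arguments": {
  "steps": [0, 0, 0, 0, 0, 0, 1, 0, 0, 0, 0, 0, 0, 1, 0, 0, 0, 0, 0, 0, 1, 0, 0, 0, 0, 0, 0, 1]
}}

```text
clock: 10.52
eef_pos: [0.5701, 0.3573, 0.2125]
tool_rot: [0.964, 0.267, 0.001, -0.0]
ft_force: [-0.4, -0.5, 5.6]
grip_width: 0.0167
```

```bash
python3 - <<'E'
from h import *
go(.57,.357)
cam('scene','scene9.png')
q=cv2.imread('pics/scene9.png')[150:300,220:380]; cv2.imwrite('pics/s9c.png',cv2.resize(q,(0,0),fx=4,fy=4,interpolation=cv2.INTER_CUBIC))
E
```

```text
10.52 [0.5701 0.3573 0.2125] yaw 31.0 z [ 0.0021  0.0013 -1.    ] F [-0.4 -0.5  5.6] w 0.0167 d tool [-0.0003  0.0002 -0.    ]
```

View pics/s9c.png

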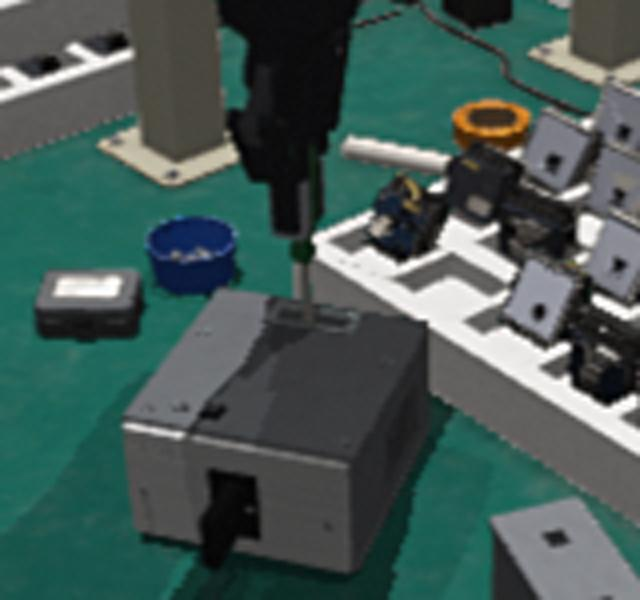

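>>> {"name": "drive_tool", "arguments": {
  "steps": [0, 0, 0.001, 0, 0, 0, 1, 0, 0, 0, 0, 0, 0, 1]
}}

```text
clock: 10.73
eef_pos: [0.5702, 0.3573, 0.211]
tool_rot: [0.964, 0.267, 0.001, -0.0]
ft_force: [0.2, 0.0, 4.9]
grip_width: 0.0167
```

>>> {"name": "drive_tool", "arguments": {
  "steps": [0, 0, 0.001, 0, 0, 0, 1, 0, 0, 0, 0, 0, 0, 1]
}}

```text
clock: 10.9
eef_pos: [0.5702, 0.3573, 0.2095]
tool_rot: [0.964, 0.267, 0.001, -0.0]
ft_force: [0.5, -0.7, 5.8]
grip_width: 0.0163
```

```bash
python3 - <<'E'
from h import *
go(.57,.357)
cam('scene','scene10.png')
q=cv2.imread('pics/scene10.png')[150:300,220:380]; cv2.imwrite('pics/s10c.png',cv2.resize(q,(0,0),fx=4,fy=4,interpolation=cv2.INTER_CUBIC))
E
```

```text
10.9 [0.5702 0.3573 0.2095] yaw 31.0 z [ 1.5e-03  9.0e-04 -1.0e+00] F [ 0.5 -0.7  5.8] w 0.0163 d tool [-0.0003  0.0002 -0.    ]
```

View pics/s10c.png

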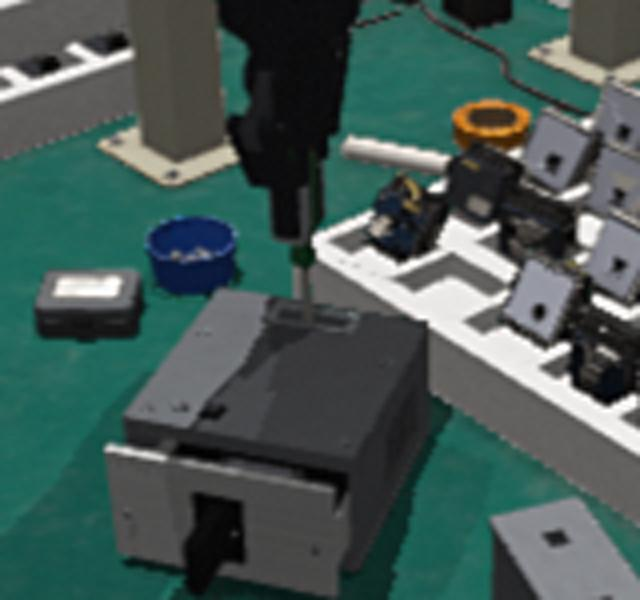

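>>> {"name": "drive_tool", "arguments": {
  "steps": [0, 0, -0.005, 0, 0, 0, 1, 0, 0, -0.008, 0, 0, 0, 1, 0, 0, -0.01, 0, 0, 0, 1, 0, 0, -0.01, 0, 0, 0, 1, 0, 0, -0.01, 0, 0, 0, 1, 0, 0, -0.015, 0, 0, 0, 1, 0, 0, -0.015, 0, 0, 0, 1, 0, 0, -0.005, 0, 0, 0, 1]
}}

```text
clock: 11.62
eef_pos: [0.5703, 0.3574, 0.2902]
tool_rot: [0.964, 0.267, 0.002, -0.001]
ft_force: [1.1, -0.1, 0.4]
grip_width: 0.0166
```

```bash
python3 - <<'E'
from h import *
go(.53,.118)
cam('scene','scene11.png');cam('side','side11.png');cam('wrist','wrist11.png')
for n,(a,b,c,e) in dict(side=(140,290,240,400),scene=(130,280,220,380)).items():
    q=cv2.imread('pics/%s11.png'%n)[a:b,c:e]; cv2.imwrite('pics/%s11c.png'%n,cv2.resize(q,None,fx=4,fy=4,interpolation=cv2.INTER_CUBIC))
go(.53,.118)
E
```

```text
11.62 [0.5703 0.3574 0.2902] yaw 31.0 z [ 0.0034  0.0021 -1.    ] F [ 1.1 -0.1  0.4] w 0.0166 d tool [-0.1579  0.1845 -0.0006]
11.77 [0.5699 0.3571 0.2873] yaw 31.0 z [ 8.e-04  5.e-04 -1.e+00] F [ 0.2  0.1 -1.3] w 0.0168 d tool [-1.574e-01  1.844e-01 -1.000e-04]
```

View pics/side11c.png

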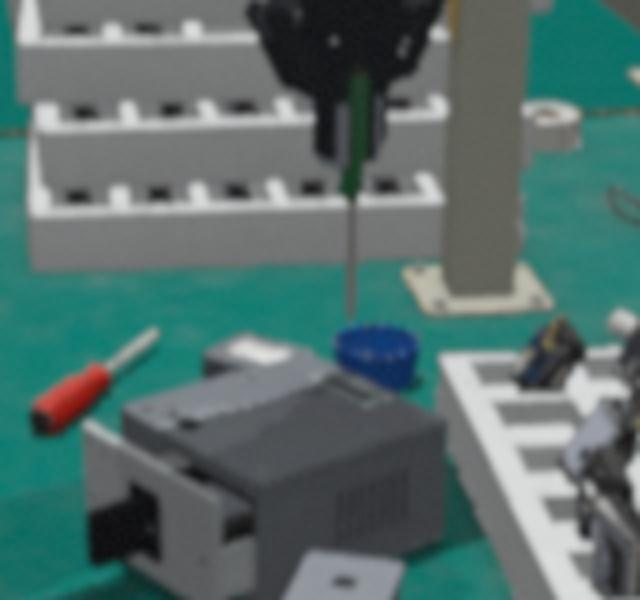

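View pics/scene11c.png

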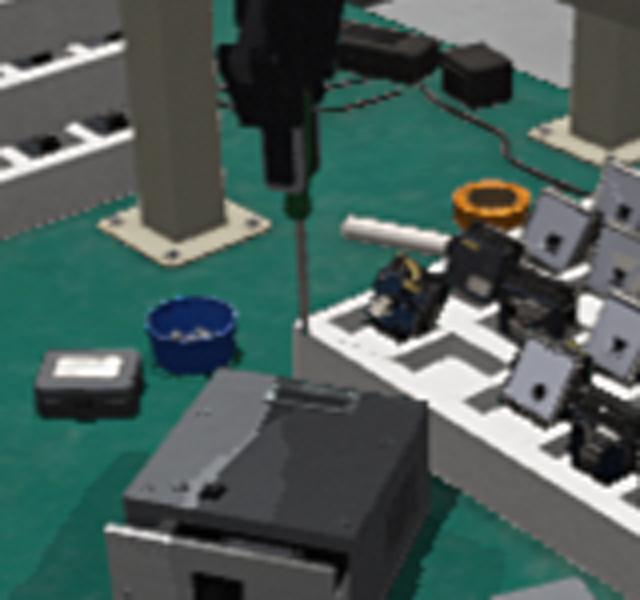

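View pics/wrist11.png

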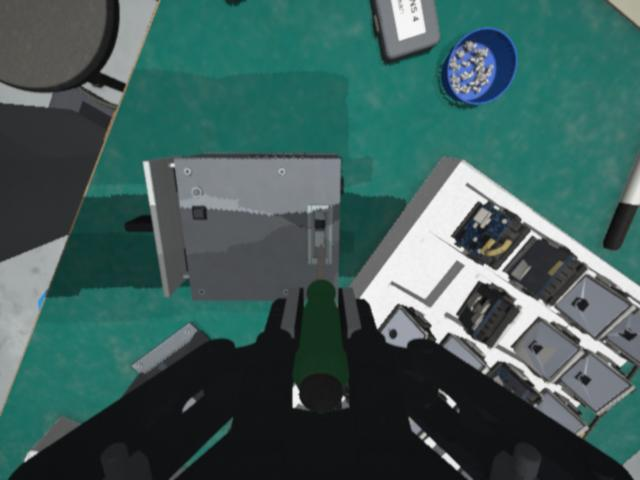

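```bash
python3 - <<'E'
from h import *
ms=load('side')[2]; mc=load('scene')[2]
f=lambda c,o:(o[0]+(c[0]+.5)/4-.5,o[1]+(c[1]+.5)/4-.5)
so,co=(240,140),(220,130)
T,e=tri([(f((352,318),so),ms),(f((304,325),co),mc)]); print('tip',T,e)
F,e=tri([(f((351,194),so),ms),(f((298,215),co),mc)]); print('foot',F,e)
E
```

```text
tip [0.57484212 0.35852491 0.1234707 ] [array([ 0.3, -0.7]), array([-0.1,  0.8])]
foot [0.57122842 0.35393989 0.19831195] [array([-0.1,  0.3]), array([ 0.1, -0.3])]
```

>>> {"name": "drive_tool", "arguments": {
  "steps": [-0.0262, 0.0307, 0, 0, 0, 0, 1, -0.0262, 0.0307, 0, 0, 0, 0, 1, -0.0262, 0.0307, 0, 0, 0, 0, 1, -0.0262, 0.0307, 0, 0, 0, 0, 1, -0.0262, 0.0307, 0, 0, 0, 0, 1, -0.0262, 0.0307, 0, 0, 0, 0, 1, 0, 0, 0, 0, 0, 7.15, 1, 0, 0, 0, 0, 0, 7.15, 1]
}}

```text
clock: 12.43
eef_pos: [0.5288, 0.1153, 0.286]
tool_rot: [0.99, 0.14, -0.001, 0.0]
ft_force: [-0.3, -0.3, -0.6]
grip_width: 0.0164
```

>>> {"name": "drive_tool", "arguments": {
  "steps": [0, 0, 0, 0, 0, 7.15, 1, 0, 0, 0, 0, 0, 7.15, 1, 0, 0, 0, 0, 0, 7.15, 1, 0, 0, 0, 0, 0, 7.15, 1, 0, 0, 0, 0, 0, 7.15, 1, 0, 0, 0, 0, 0, 2.4, 1, 0, 0, 0, 0, 0, 0, 1, 0, 0, 0, 0, 0, 0, 1]
}}

```text
clock: 13.1
eef_pos: [0.5294, 0.1181, 0.2859]
tool_rot: [0.983, -0.185, -0.001, 0.0]
ft_force: [-0.4, 0.6, -0.5]
grip_width: 0.0164
```

```bash
python3 - <<'E'
from h import *
go(.5293,.1184)
cam('scene','scene12.png');cam('side','side12.png');cam('wrist','wrist12.png')
for n,(a,b,c,e) in dict(side=(180,330,240,400),scene=(170,320,280,440)).items():
    q=cv2.imread('pics/%s12.png'%n)[a:b,c:e]; cv2.imwrite('pics/%s12c.png'%n,cv2.resize(q,None,fx=4,fy=4,interpolation=cv2.INTER_CUBIC))
go(.5293,.1184)
a=cv2.imread('pics/side12c.png');b=cv2.imread('pics/scene12c.png'); cv2.imwrite('pics/o12.png',np.hstack([a[:,150:550],b[:,120:520]]))
E
```

```text
13.1 [0.5294 0.1181 0.2859] yaw -21.37 z [-1.9e-03 -4.0e-04 -1.0e+00] F [-0.4  0.6 -0.5] w 0.0164 d tool [-0.0002 -0.0003  0.    ]
13.25 [0.5297 0.1182 0.2865] yaw -21.41 z [-8.e-04 -2.e-04 -1.e+00] F [-1.1  0.5 -0.8] w 0.0165 d tool [-0.0004 -0.0001  0.    ]
```

View pics/o12.png

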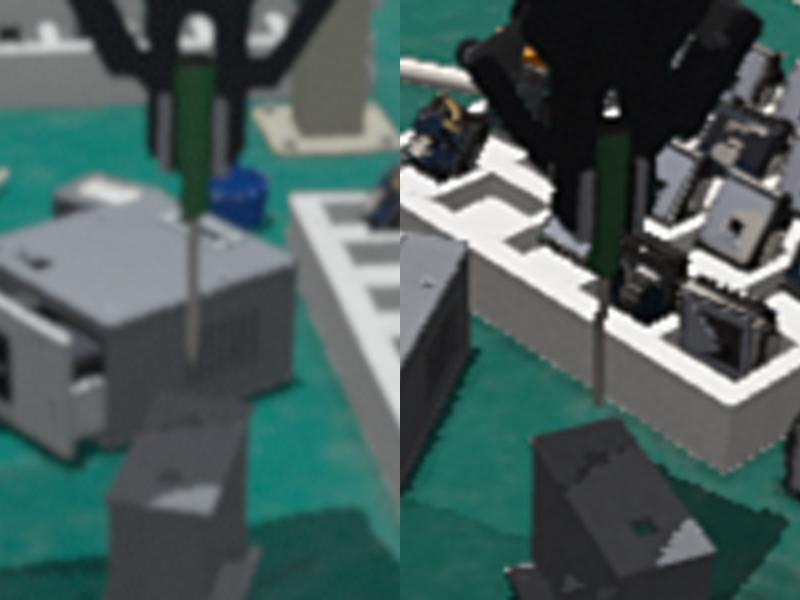

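View pics/wrist12.png

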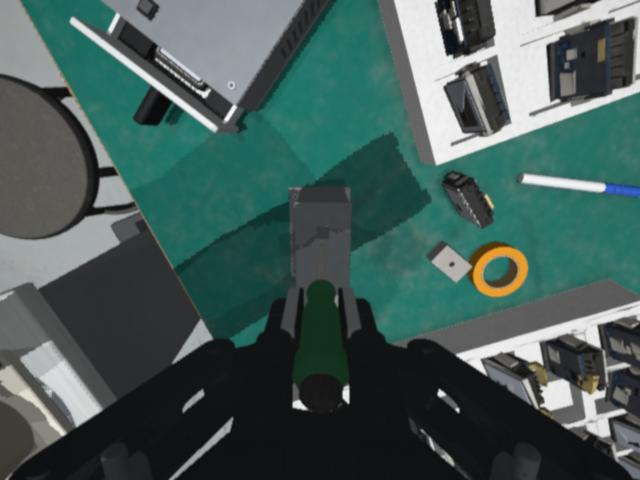

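```bash
python3 - <<'E'
from h import *
ms=load('side')[2]; mc=load('scene')[2]
f=lambda c,o:(o[0]+(c[0]+.5)/4-.5,o[1]+(c[1]+.5)/4-.5)
so,co=(240,180),(280,170)
T,e=tri([(f((344,364),so),ms),(f((319,402),co),mc)]); print('tip',T,e)
F,e=tri([(f((344,218),so),ms),(f((324,274),co),mc)]); print('foot',F,e)
H,e=tri([(f((346,64),so),ms),(f((331,128),co),mc)]); print('top',H,e)
# wrist compare
a=cv2.imread('pics/wrist4.png')[230:300,270:370];b=cv2.imread('pics/wrist12.png')[230:300,270:370]
cv2.imwrite('pics/cmp.png',cv2.resize(np.hstack([a,b]),None,fx=4,fy=4,interpolation=cv2.INTER_CUBIC))
E
```

```text
tip [0.53029031 0.11513049 0.11682066] [array([ 0.5, -0.8]), array([-0.2,  0.9])]
foot [0.52858246 0.11414554 0.19110444] [array([ 0.2, -0.4]), array([-0.1,  0.5])]
top [0.52844997 0.11406168 0.26495369] [array([ 0.2, -0.5]), array([-0.1,  0.6])]
```

View pics/cmp.png

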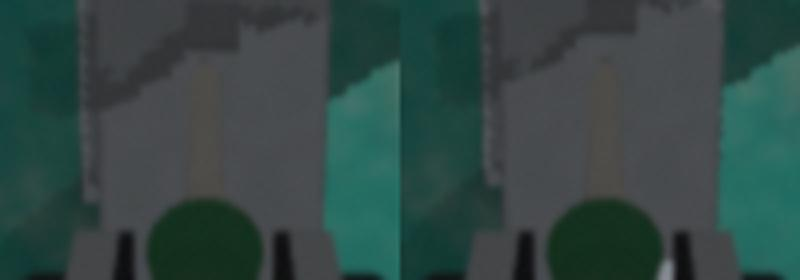

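>>> {"name": "drive_tool", "arguments": {
  "steps": [-0.0004, 0, 0.01, 0, 0, 0, 1, 0, 0, 0.01, 0, 0, 0, 1, 0, 0, 0.006, 0, 0, 0, 1, 0, 0, 0.003, 0, 0, 0, 1, 0, 0, 0.003, 0, 0, 0, 1, 0, 0, 0.003, 0, 0, 0, 1]
}}

```text
clock: 13.75
eef_pos: [0.5295, 0.1184, 0.2515]
tool_rot: [0.983, -0.186, -0.0, 0.0]
ft_force: [-0.3, 0.2, -1.5]
grip_width: 0.0165
```

>>> {"name": "drive_tool", "arguments": {
  "steps": [0, 0, 0.003, 0, 0, 0, 1, 0, 0, 0.003, 0, 0, 0, 1]
}}

```text
clock: 13.92
eef_pos: [0.5297, 0.1184, 0.2458]
tool_rot: [0.983, -0.186, 0.0, -0.0]
ft_force: [-0.1, -0.3, -1.5]
grip_width: 0.0166
```

>>> {"name": "drive_tool", "arguments": {
  "steps": [0, 0, 0.006, 0, 0, 0, 1, 0, 0, 0.008, 0, 0, 0, 1, 0, 0, 0.01, 0, 0, 0, 1]
}}

```text
clock: 14.17
eef_pos: [0.5298, 0.1184, 0.2216]
tool_rot: [0.983, -0.186, 0.001, -0.0]
ft_force: [-0.1, 0.4, -0.6]
grip_width: 0.0163
```

>>> {"name": "drive_tool", "arguments": {
  "steps": [0, 0, 0.01, 0, 0, 0, 1, 0, 0, 0.01, 0, 0, 0, 1, 0, 0, 0.01, 0, 0, 0, 1, 0, 0, 0.005, 0, 0, 0, 1, 0, 0, 0, 0, 0, 0, 1]
}}

```text
clock: 14.58
eef_pos: [0.5285, 0.1181, 0.1849]
tool_rot: [0.983, -0.186, -0.002, 0.001]
ft_force: [-0.6, -0.7, -0.4]
grip_width: 0.0162
```

>>> {"name": "drive_tool", "arguments": {
  "steps": [0, 0, 0.003, 0, 0, 0, 1, 0, 0, 0.002, 0, 0, 0, 1, 0, 0, 0, 0, 0, 0, 1]
}}

```text
clock: 14.83
eef_pos: [0.5296, 0.1184, 0.1819]
tool_rot: [0.983, -0.186, 0.0, -0.0]
ft_force: [-0.0, -0.8, -0.3]
grip_width: 0.0168
```

>>> {"name": "drive_tool", "arguments": {
  "steps": [0, 0, 0.001, 0, 0, 0, 1, 0, 0, 0.001, 0, 0, 0, 1, 0, 0, 0, 0, 0, 0, 1]
}}

```text
clock: 15.08
eef_pos: [0.5296, 0.1184, 0.18]
tool_rot: [0.983, -0.186, 0.0, -0.0]
ft_force: [0.1, 0.2, -0.4]
grip_width: 0.0166
```

>>> {"name": "drive_tool", "arguments": {
  "steps": [0, 0, 0.001, 0, 0, 0, 1, 0, 0, 0.001, 0, 0, 0, 1, 0, 0, 0, 0, 0, 0, 1]
}}

```text
clock: 15.33
eef_pos: [0.5294, 0.1183, 0.1777]
tool_rot: [0.983, -0.186, -0.0, 0.0]
ft_force: [-0.1, 0.7, -0.6]
grip_width: 0.0163
```

>>> {"name": "drive_tool", "arguments": {
  "steps": [0, 0, 0.001, 0, 0, 0, 1, 0, 0, 0, 0, 0, 0, 1]
}}

```text
clock: 15.5
eef_pos: [0.5296, 0.1184, 0.1772]
tool_rot: [0.983, -0.186, 0.0, -0.0]
ft_force: [-1.1, -0.3, 1.5]
grip_width: 0.0164
```

>>> {"name": "drive_tool", "arguments": {
  "steps": [0, 0, 0.001, 0, 0, 0, 1, 0, 0, 0, 0, 0, 0, 1]
}}

```text
clock: 15.67
eef_pos: [0.5295, 0.1184, 0.1772]
tool_rot: [0.983, -0.186, 0.0, -0.0]
ft_force: [-2.2, -0.7, 7.6]
grip_width: 0.0164
```

>>> {"name": "drive_tool", "arguments": {
  "steps": [0, 0, 0.001, 0, 0, 0, 1, 0, 0, 0, 0, 0, 0, 1]
}}

```text
clock: 15.83
eef_pos: [0.5295, 0.1184, 0.1771]
tool_rot: [0.983, -0.186, 0.001, -0.0]
ft_force: [-4.1, -2.1, 12.4]
grip_width: 0.0166
```

>>> {"name": "drive_tool", "arguments": {
  "steps": [0, 0, -0.0022, 0, 0, 0, 1, 0, 0, 0, 0, 0, 0, 1, 0, 0, 0, 0, 0, 0, 0.4, 0, 0, 0, 0, 0, 0, 0.2, 0, 0, 0, 0, 0, 0, -0.2, 0, 0, 0, 0, 0, 0, -0.2, 0, 0, 0, 0, 0, 0, -0.2]
}}

```text
clock: 16.42
eef_pos: [0.5295, 0.1184, 0.1768]
tool_rot: [0.983, -0.186, -0.0, 0.0]
ft_force: [-0.1, 0.3, -0.6]
grip_width: 0.051
```

```bash
python3 - <<'E'
from h import *
go(.53,.118)
cam('scene','scene13.png');cam('side','side13.png')
for n,(a,b,c,e) in dict(side=(180,330,240,400),scene=(190,340,280,440)).items():
    q=cv2.imread('pics/%s13.png'%n)[a:b,c:e]; cv2.imwrite('pics/%s13c.png'%n,cv2.resize(q,None,fx=4,fy=4,interpolation=cv2.INTER_CUBIC))
a=cv2.imread('pics/side13c.png');b=cv2.imread('pics/scene13c.png'); cv2.imwrite('pics/o13.png',np.hstack([a[:,150:550],b[:,120:520]]))
E
```

```text
16.42 [0.5295 0.1184 0.1768] yaw -21.45 z [-4.e-04 -1.e-04 -1.e+00] F [-0.1  0.3 -0.6] w 0.051 d tool [ 0.0006  0.0001 -0.    ]
```

View pics/o13.png

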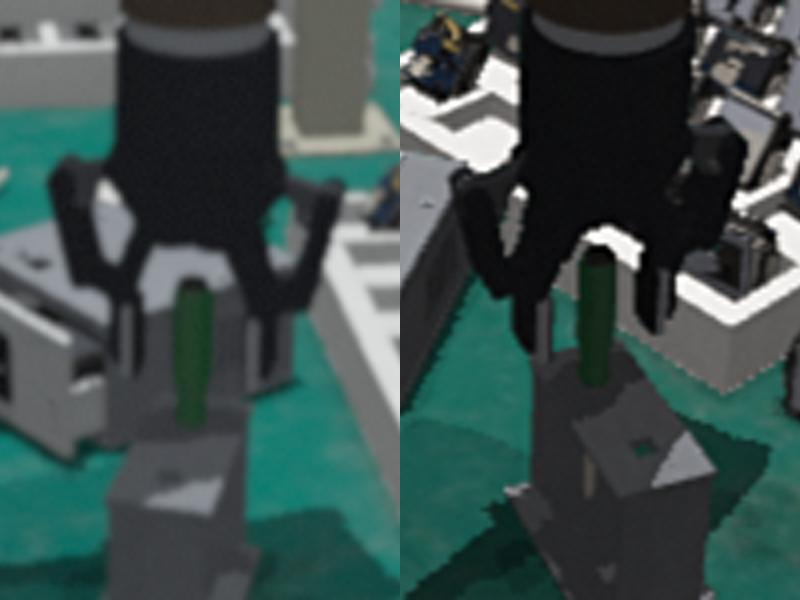

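>>> {"name": "drive_tool", "arguments": {
  "steps": [0, 0, -0.03, 0, 0, 0, -0.2, 0, 0, -0.04, 0, 0, 0, -0.2, 0, 0, -0.04, 0, 0, 0, -0.2, 0, 0, -0.01, 0, 0, 0, -0.2, -0.0366, -0.025, 0, 0, 0, -7.15, -0.2, 0, 0, 0, 0, 0, -7.15, -0.2, 0, 0, 0, 0, 0, -7.15, -0.2, 0, 0, 0, 0, 0, -7.15, -0.2]
}}

```text
clock: 17.18
eef_pos: [0.5058, 0.1535, 0.2974]
tool_rot: [0.998, 0.066, 0.0, -0.0]
ft_force: [0.5, -0.5, -0.5]
grip_width: 0.0509
```

>>> {"name": "drive_tool", "arguments": {
  "steps": [0, 0, 0, 0, 0, -7.15, -0.2, 0, 0, 0, 0, 0, -7.15, -0.2, 0, 0, 0, 0, 0, -7.15, -0.2, 0, 0, 0, 0, 0, -7.15, -0.2, 0, 0, 0, 0, 0, -7.15, -0.2, 0, 0, 0, 0, 0, -7.15, -0.2, 0, 0, 0, 0, 0, -7.15, -0.2, 0, 0, 0, 0, 0, -7.15, -0.2]
}}

```text
clock: 17.85
eef_pos: [0.5061, 0.1528, 0.297]
tool_rot: [0.845, 0.535, 0.0, -0.0]
ft_force: [-0.8, -0.0, -0.4]
grip_width: 0.0511
```

>>> {"name": "drive_tool", "arguments": {
  "steps": [0, 0, 0, 0, 0, -7.15, -0.2, 0, 0, 0, 0, 0, -7.15, -0.2, 0, 0, 0, 0, 0, -7.15, -0.2, 0, 0, 0, 0, 0, -7.15, -0.2, 0, 0, 0, 0, 0, -7.15, -0.2, 0, 0, 0, 0, 0, -7.15, -0.2, 0, 0, 0, 0, 0, -7.15, -0.2, 0, 0, 0, 0, 0, -7.0, -0.2]
}}

```text
clock: 18.52
eef_pos: [0.5061, 0.1528, 0.297]
tool_rot: [0.487, 0.874, 0.0, 0.0]
ft_force: [-0.5, 0.2, -0.5]
grip_width: 0.0515
```

```bash
python3 - <<'E'
from h import *
go(.4297,.2653)
E
```

```text
18.52 [0.5061 0.1528 0.297 ] yaw 121.75 z [ 1.e-04  0.e+00 -1.e+00] F [-0.5  0.2 -0.5] w 0.0515 d tool [ 0.1358 -0.0058 -0.    ]
```

>>> {"name": "drive_tool", "arguments": {
  "steps": [0.034, -0.0015, 0, 0, 0, 0.8, -0.2, 0.034, -0.0015, 0, 0, 0, 0, -0.2, 0.034, -0.0015, 0, 0, 0, 0, -0.2, 0.034, -0.0015, 0, 0, 0, 0, -0.2, 0, 0, 0, 0, 0, 0, -0.2, 0, 0, 0, 0, 0, 0, -0.2, 0, 0, 0, 0, 0, 0, -0.2]
}}

```text
clock: 19.1
eef_pos: [0.4313, 0.2666, 0.2971]
tool_rot: [0.495, 0.869, -0.0, 0.0]
ft_force: [-0.2, 0.1, 0.6]
grip_width: 0.0512
```

```bash
python3 - <<'E'
from h import *
go(.4297,.2653)
p,d,m=cam('wrist','wrist14.png'); cam('scene','scene14.png'); go(.4297,.2653)
W=cloud(d,m); z=W[...,2]
y=np.radians(30.95);xd=np.array([np.cos(y),np.sin(y),0]);yd=np.array([-np.sin(y),np.cos(y),0])
ok=(z>.050)&(z<.066)&(abs(W[...,0]-.43)<.06)&(abs(W[...,1]-.265)<.06)&(p.max(-1)<70)
P=W[ok]; print(len(P),P.mean(0),np.percentile(P@xd,[2,50,98]),np.percentile(P@yd,[2,50,98]),np.percentile(P[:,2],[5,50,95]))
v,u=np.where(ok); print(u.min(),u.max(),v.min(),v.max())
E
```

```text
19.1 [0.4313 0.2666 0.2971] yaw 120.64 z [ 3.e-04 -4.e-04 -1.e+00] F [-0.2  0.1  0.6] w 0.0512 d tool [-0.0003 -0.002  -0.    ]
19.2 [0.4318 0.2658 0.2971] yaw 120.52 z [ 2.e-04 -2.e-04 -1.e+00] F [-0.2 -0.6  0. ] w 0.0516 d tool [ 0.0006 -0.0021 -0.    ]
529 [0.43223525 0.26728826 0.0575874 ] [0.48691883 0.50917636 0.52344841] [-0.00499359  0.00680604  0.01854439] [0.05420917 0.05754104 0.06184022]
307 335 197 237
```

View pics/wrist14.png

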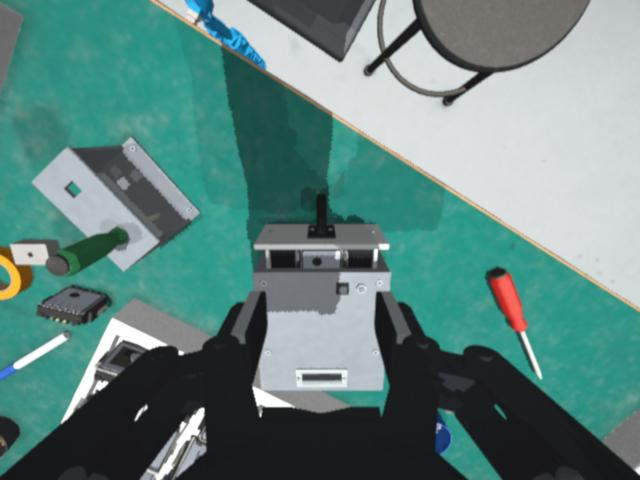

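```bash
python3 - <<'E'
from h import *
go(.4258,.2633,.1)
E
```

```text
19.2 [0.4318 0.2658 0.2971] yaw 120.52 z [ 2.e-04 -2.e-04 -1.e+00] F [-0.2 -0.6  0. ] w 0.0516 d tool [ 0.0009 -0.0065  0.1971]
```

>>> {"name": "drive_tool", "arguments": {
  "steps": [0.0009, -0.0065, 0, 0, 0, 0, -0.2, 0, 0, 0.04, 0, 0, 0, -0.2, 0, 0, 0.04, 0, 0, 0, -0.2, 0, 0, 0.04, 0, 0, 0, -0.2, 0, 0, 0.03, 0, 0, 0, -0.2, 0, 0, 0, 0, 0, 0, -0.2, 0, 0, 0, 0, 0, 0, -0.2]
}}

```text
clock: 19.78
eef_pos: [0.4244, 0.2626, 0.1461]
tool_rot: [0.496, 0.868, -0.002, -0.001]
ft_force: [0.8, 1.2, -0.1]
grip_width: 0.0511
```

```bash
python3 - <<'E'
from h import *
go(.4258,.2633,.1)
cam('wrist','wrist15.png')
E
```

```text
19.78 [0.4244 0.2626 0.1461] yaw 120.51 z [-0.0038 -0.0024 -1.    ] F [ 0.8  1.2 -0.1] w 0.0511 d tool [-0.0001  0.0018  0.0461]
```

View pics/wrist15.png

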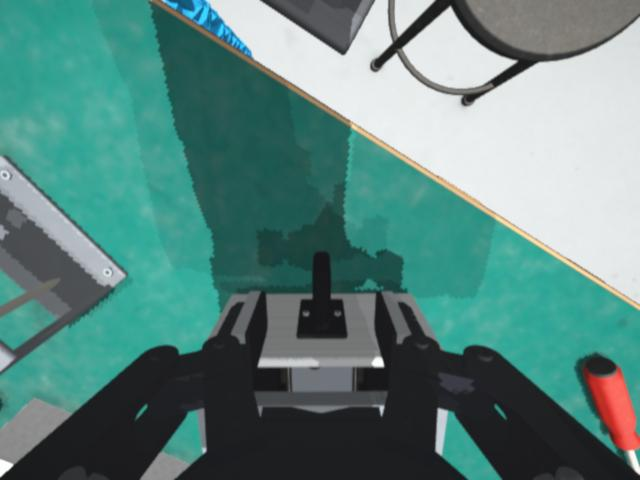

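>>> {"name": "drive_tool", "arguments": {
  "steps": [0, 0, 0.015, 0, 0, 0, -0.2, 0, 0, 0.015, 0, 0, 0, -0.2, 0, 0, 0.015, 0, 0, 0, -0.2, 0, 0, 0, 0, 0, 0, -0.2, 0, 0, 0, 0, 0, 0, 0.4, 0, 0, 0, 0, 0, 0, 0.8]
}}

```text
clock: 20.33
eef_pos: [0.4267, 0.2648, 0.1044]
tool_rot: [0.496, 0.869, 0.002, 0.001]
ft_force: [-0.3, 0.2, 0.4]
grip_width: 0.028
```

>>> {"name": "drive_tool", "arguments": {
  "steps": [0, 0, 0, 0, 0, 0, 1, 0, 0, 0, 0, 0, 0, 1, 0, 0, 0, 0, 0, 0, 1, 0, 0, 0, 0, 0, 0, 1]
}}

```text
clock: 20.67
eef_pos: [0.4265, 0.2644, 0.1041]
tool_rot: [0.495, 0.869, 0.001, 0.001]
ft_force: [0.1, -2.6, 5.7]
grip_width: 0.0091
```

>>> {"name": "drive_tool", "arguments": {
  "steps": [0, -0.004, 0, 0, 0, 0, 1, 0, -0.006, 0, 0, 0, 0, 1, 0, -0.006, 0, 0, 0, 0, 1, 0, -0.006, 0, 0, 0, 0, 1, 0, -0.006, 0, 0, 0, 0, 1, 0, -0.004, 0, 0, 0, 0, 1, 0, 0, 0, 0, 0, 0, 1]
}}

```text
clock: 21.25
eef_pos: [0.3983, 0.2476, 0.104]
tool_rot: [0.496, 0.869, 0.001, 0.001]
ft_force: [-0.3, -3.3, 9.4]
grip_width: 0.0091
```

```bash
python3 - <<'E'
from h import *
go(.4265,.2644)
E
```

```text
21.25 [0.3983 0.2476 0.104 ] yaw 120.59 z [ 3.5e-03  8.0e-04 -1.0e+00] F [-0.3 -3.3  9.4] w 0.0091 d tool [0.0001 0.0329 0.0001]
```

>>> {"name": "drive_tool", "arguments": {
  "steps": [0, -0.002, -0.0005, 0, 0, 0, 1, 0, -0.002, -0.0005, 0, 0, 0, 1, 0, 0, 0, 0, 0, 0, 1]
}}

```text
clock: 21.5
eef_pos: [0.3945, 0.2454, 0.104]
tool_rot: [0.496, 0.869, 0.0, 0.001]
ft_force: [1.3, -3.2, 8.9]
grip_width: 0.0093
```

>>> {"name": "drive_tool", "arguments": {
  "steps": [0, -0.002, 0, 0, 0, 0, 1, 0, 0, 0, 0, 0, 0, 1]
}}

```text
clock: 21.67
eef_pos: [0.3931, 0.2445, 0.104]
tool_rot: [0.496, 0.869, 0.001, 0.001]
ft_force: [1.8, -3.3, 7.5]
grip_width: 0.0091
```

>>> {"name": "drive_tool", "arguments": {
  "steps": [0, -0.001, 0, 0, 0, 0, 1, 0, -0.001, 0, 0, 0, 0, 1]
}}

```text
clock: 21.83
eef_pos: [0.3918, 0.2438, 0.104]
tool_rot: [0.496, 0.869, 0.001, 0.001]
ft_force: [2.6, -2.6, 6.6]
grip_width: 0.0086
```

>>> {"name": "drive_tool", "arguments": {
  "steps": [0, -0.001, 0, 0, 0, 0, 1, 0, 0, 0, 0, 0, 0, 1]
}}

```text
clock: 22.0
eef_pos: [0.3907, 0.2431, 0.104]
tool_rot: [0.496, 0.869, 0.001, 0.001]
ft_force: [1.6, -2.9, 7.9]
grip_width: 0.009
```

>>> {"name": "drive_tool", "arguments": {
  "steps": [0, -0.001, 0, 0, 0, 0, 1, 0, -0.001, 0, 0, 0, 0, 1, 0, 0, 0, 0, 0, 0, 1]
}}

```text
clock: 22.25
eef_pos: [0.3891, 0.2422, 0.104]
tool_rot: [0.496, 0.869, 0.001, 0.001]
ft_force: [2.2, -2.7, 7.5]
grip_width: 0.009
```

>>> {"name": "drive_tool", "arguments": {
  "steps": [0, -0.001, 0, 0, 0, 0, 1, 0, -0.001, 0, 0, 0, 0, 1, 0, 0, 0, 0, 0, 0, 1]
}}

```text
clock: 22.5
eef_pos: [0.3889, 0.2421, 0.1041]
tool_rot: [0.496, 0.869, 0.002, 0.002]
ft_force: [6.8, 0.2, 0.8]
grip_width: 0.0089
```

>>> {"name": "drive_tool", "arguments": {
  "steps": [0, 0, 0, 0, 0, 0, 0.4, 0, 0, 0, 0, 0, 0, 0, 0, 0, 0, 0, 0, 0, -0.2, 0, 0, 0, 0, 0, 0, -0.2, 0, 0, 0, 0, 0, 0, -0.2, 0, 0, 0, 0, 0, 0, -0.2]
}}

```text
clock: 23.0
eef_pos: [0.3861, 0.241, 0.1028]
tool_rot: [0.495, 0.869, -0.0, -0.0]
ft_force: [-0.3, -0.2, 0.2]
grip_width: 0.0514
```

>>> {"name": "drive_tool", "arguments": {
  "steps": [0, 0, -0.02, 0, 0, 0, -0.2, 0, 0, -0.04, 0, 0, 0, -0.2, 0, 0, -0.04, 0, 0, 0, -0.2, 0, 0, -0.04, 0, 0, 0, -0.2, 0, 0, -0.04, 0, 0, 0, -0.2, 0, 0, 0, 0, 0, 0, -0.2, 0, 0, 0, 0, 0, 0, -0.2]
}}

```text
clock: 23.58
eef_pos: [0.3877, 0.2419, 0.2857]
tool_rot: [0.495, 0.869, 0.003, 0.001]
ft_force: [-0.2, 0.7, -0.3]
grip_width: 0.0515
```

```bash
python3 - <<'E'
from h import *
go(.4265,.2644)
p,d,m=cam('wrist','wrist16.png'); cam('scene','scene16.png'); cam('side','side16.png')
W=cloud(d,m); z=W[...,2]
y=np.radians(30.95);xd=np.array([np.cos(y),np.sin(y),0]);yd=np.array([-np.sin(y),np.cos(y),0])
ok=(z>.050)&(z<.066)&(abs(W[...,0]-.40)<.08)&(abs(W[...,1]-.25)<.06)&(p.max(-1)<70)
P=W[ok]; print(len(P),np.percentile(P@xd,[2,50,98]),np.percentile(P@yd,[2,50,98]))
p,d,m=load('scene');W=cloud(d,m);z=W[...,2]
ok=(z>.092)&(z<.175)&(abs(W[...,0]-.53)<.04)&(abs(W[...,1]-.115)<.04)
P=W[ok]
for a,b in [(.09,.11),(.11,.13),(.13,.145),(.145,.165)]:
    Q=P[(P[:,2]>a)&(P[:,2]<b)]; print(a,len(Q),np.median(Q,0).round(4) if len(Q) else '')
print(P[:,2].max())
E
```

```text
23.58 [0.3877 0.2419 0.2857] yaw 120.6 z [ 0.0054  0.0035 -1.    ] F [-0.2  0.7 -0.3] w 0.0515 d tool [-0.0004  0.0449  0.0003]
575 [0.44306905 0.46667683 0.48005968] [-0.00507255  0.00726308  0.01903061]
0.09 54 [0.5235 0.1111 0.1   ]
0.11 77 [0.5222 0.1104 0.1208]
0.13 63 [0.5211 0.1096 0.1372]
0.145 103 [0.5236 0.1121 0.1547]
0.16204506139732675
```

View pics/scene16.png

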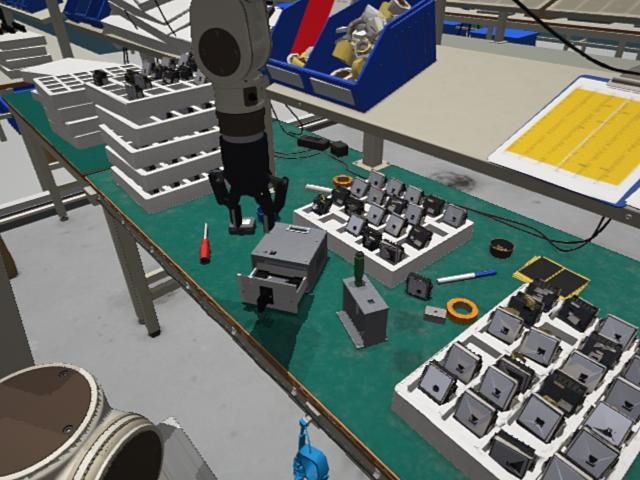

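View pics/wrist16.png

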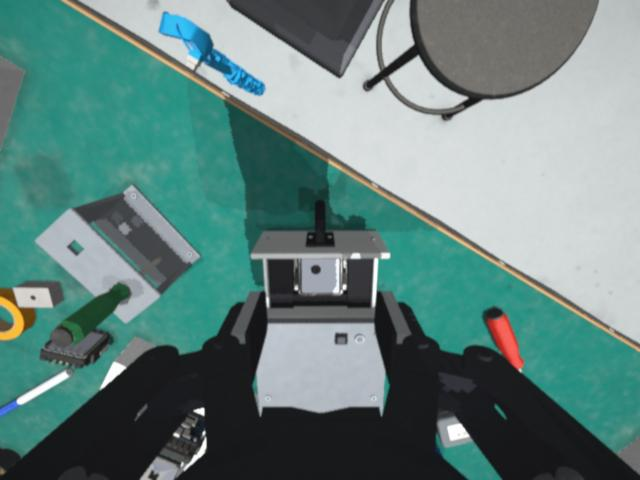

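```bash
python3 - <<'E'
from h import *
a=cv2.imread('pics/scene9.png')[245:320,230:320];b=cv2.imread('pics/scene16.png')[245:320,230:320]
cv2.imwrite('pics/cmp2.png',cv2.resize(np.hstack([a,b]),None,fx=4,fy=4,interpolation=cv2.INTER_CUBIC))
o=bot.get_obs();print(o['clock'],o['eef_pos'],o['joint_vel'].round(3))
E
```

```text
23.7333 [0.38562453 0.24063017 0.28152993] [-0.001  0.014 -0.01   0.    -0.001  0.001]
```

View pics/cmp2.png

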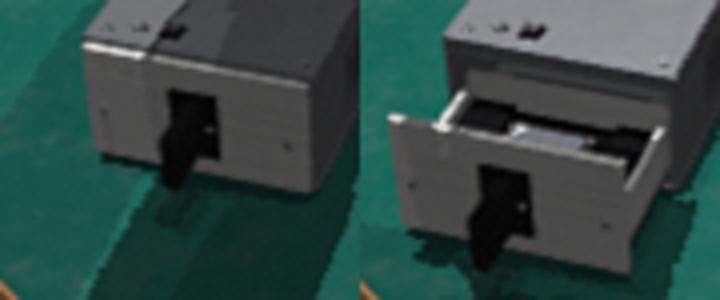

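```bash
python3 - <<'E'
from h import *
mc=load('scene')[2]
f=lambda c:(230+(c[0]+.5)/4-.5,245+(c[1]+.5)/4-.5)
for n,a,b,z in [('pull',(172,190),(123,270),.024),('screw',(287,147),(246,225),.04),('BR',(312,192),(270,273),.005),('inset',(170,92),(121,168),.058)]:
    A,B=ray(f(a),z,mc),ray(f(b),z,mc); print(n,(B-A).round(4),np.linalg.norm(B-A).round(4))
E
```

```text
pull [-0.0541 -0.0323  0.    ] 0.063
screw [-0.0539 -0.0331  0.    ] 0.0633
BR [-0.0564 -0.0334  0.    ] 0.0655
inset [-0.0556 -0.0338  0.    ] 0.0651
```

The pixel displacement gives 63 to 65.5 mm, so the drawer is at its stop. The screwdriver is hanging and the arm is clear, so I'll hand in.

```bash
python3 -c "
from workcell import job_done
print(job_done())"
```

```text
the job is handed in; nothing more can be done
None
```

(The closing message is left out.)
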